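# Pack the instrument tray and slide it to its place

## Robot

A 6-joint arm with a two-finger parallel gripper is mounted at the origin on the work surface. World frame = base frame: x ahead of the robot, y to its left, z up, the work surface at z = 0. Lengths are in m, angles in rad, forces in N, time in s.
With the tool pointing down it reaches from about 0.35 to 0.875 m from the base axis. Payload 4.2 kg.
Tool frame: the origin (TCP) lies midway between the tips of the shut fingers; the grasp point (between the pads) lies 19 mm behind it; z points along the fingers, x is the direction in which the jaws open and shut, and the axes are right-handed (so a half turn about z gives the same grasp; the last joint's range is limited). The gripper opens to 85 mm and grips with 20 to 120 N. Pads are 22 mm wide; open, the fingers measure 114 mm over their backs; the gripper's body (76 mm by 85 mm) begins 54 mm behind the grasp point. The pads swing forward as they close: fully open they stand 13 mm farther back than shut.
Start: joints at [-0.986, 0.385, 0.008, 0, -1.194, -0.259], TCP at [0.2, -0.592, 0.231] pointing down, gripper open.
Joint ranges: [-3.14, 3.14], [-1.21, 2.06], [-1.07, 1.41], [-3.16, 2.05], [-2.99, -0.16], [-3.1, 3.1]. Speed limits (rad/s): [2.79, 2.79, 3.14, 3.14, 3.14, 3.14].

## Interface

Orientations are given as a unit quaternion [w, x, y, z].
In Python, from cell import arm, imaging, order gives the robot as it stands.
- The arm moves only by the tool send_rows, never from a script. Its argument "deltas" is a list that holds one entry, the list of rows, each a list of 7 numbers: the shift along the tool's x, y, z in m, then the turn, a rotation vector about the tool's x, y, z in degrees, then the opening, from 0 (shut) to 1 (fully open). A call has 1 to 20 rows; each row is the pose to reach, as a shift and turn from the pose commanded when the call began, along the tool's axes at that moment; what a row does not reach only later rows make up. A row lasts 1/8 s, in which the tool goes at most 62.5 mm and 10.7 degrees, less where a joint would pass 70% of its speed; a pose out of reach is approached as far as the arm can. A call with a gripper value outside its range is refused whole. The fingers move at their own pace and stop on an object; "force" is the grip in N (left out, the last holds). Time passes only in rows, so rows that repeat a pose let the fingers close. It gives the time, the measured TCP pose, the force and the opening at its end, in the units of the state.
- arm.sense(): the state, without advancing time (a new reading comes with each control period).
- imaging.snapshot(name): name is "scene" or "side" or "wrist"; returns a dict with "image" (420x560x3 uint8, red, green, blue), "range_z" (420x560 float32, m along the optical axis (not along the pixel's ray), 0 where there is no reading), "intrinsics" (3x3 intrinsics, pixels), "extrinsics" (4x4, takes a point from camera to world coordinates). Camera axes: x right, y down, z forward; pixel columns grow to the right and rows downward; lengths in m; the calibration is good to about 2 mm. A picture is of the moment at which its call begins.
- order.finish_job(): hands the job in, once; it reports no verdict.
The state is a dict: "time": time; "joint_positions": joint angles; "joint_velocities": joint speeds; "effort": joint torques, N m; "eef_pos": TCP position; "tcp_rot": TCP orientation; "wrist_force": force on the tool from outside, world axes, zero at the start; "moment": the same for the moment, N m; "grip_width": finger opening in m.
Only numpy, scipy, OpenCV 4.12 (cv2) and the standard library are available. Lean on these libraries where they do the work, as an engineer would, in place of code of your own. Each camera call takes 0.05 s, during which the arm holds its last target.

## Task

Push the pipette-tip box off the black outline and back until it stands flat against the low rail, between the two lines. Lay every spatula flat in a compartment of its own in the white tray, blade in the wide end, while the tray is still on its side of the bench; then slide the loaded tray along the bench, never lifting it, until it sits squarely inside the outline with the spatulas still lying in it. Do not tip the tip box over or disturb the other bottles, boxes and glassware.

Things in the scene. Friction and masses are not known exactly. Their poses are not given: they have to be found in the camera images.
- tray: loose white tray, 0.5 to 0.8 kg, 180 (x) by 206 (y), rim 18 high, 5 thick, floor 4. Four compartments along x, centred at y -66, -22, 22, 66, parted by ribs with tops 14 above the bench: 38 wide at the wide end (x 25 to 85), 24 at the narrow end (x -85 to -25). From x -25 to 25 a finger channel without ribs crosses it. Origin: centre of the underside; x points to the wide end
- tray_wide_end (a point): middle of the top of the tray's rim at the wide end of the compartments (85 along the tray's x)
- tipbox: closed pipette-tip box, white with a pink lid, loose, 0.25 to 0.5 kg, 90 (x) by 120 (y) by 62 high, upright. Origin: centre of its underside; at the start it stands on the outline
- mark: thin black rectangular outline on the bench, 206 (x) by 232 (y) inside, flat, where the tray is to go; it fits the tray with 13 to spare on every side. Origin: its centre; its x and y match those of the tray in place
- bay: parking place of the tip box: fixed low aluminium rail, 180 long along y, 22 high, its near face at x = 45, and two thin black lines before it at y -88 and 88. Origin on the bench, where the tip box's centre is when flush against the rail midway between the lines; x points to the rail
- spatula1: flat lab spatula, 150 long along x: black handle 100 long, 13 wide, 12 high (x -75 to 25), flat steel blade 50 long, 28 wide, 4 thick (x 25 to 75), undersides level; 45 g, balanced near its origin. Origin: mid-length, on the underside; x points to the blade, z up. None if absent in this run
- spatula1_tip (a point): middle of the blade's far edge of spatula1: 75 along its x, 2 above its underside
- spatula2: flat lab spatula, 150 long along x: black handle 100 long, 13 wide, 12 high (x -75 to 25), flat steel blade 50 long, 28 wide, 4 thick (x 25 to 75), undersides level; 45 g, balanced near its origin. Origin: mid-length, on the underside; x points to the blade, z up. None if absent in this run
- spatula2_tip (a point): middle of the blade's far edge of spatula2: 75 along its x, 2 above its underside
- spatula3: flat lab spatula, 150 long along x: black handle 100 long, 13 wide, 12 high (x -75 to 25), flat steel blade 50 long, 28 wide, 4 thick (x 25 to 75), undersides level; 45 g, balanced near its origin. Origin: mid-length, on the underside; x points to the blade, z up. None if absent in this run
- spatula3_tip (a point): middle of the blade's far edge of spatula3: 75 along its x, 2 above its underside
- spatula4: flat lab spatula, 150 long along x: black handle 100 long, 13 wide, 12 high (x -75 to 25), flat steel blade 50 long, 28 wide, 4 thick (x 25 to 75), undersides level; 45 g, balanced near its origin. Origin: mid-length, on the underside; x points to the blade, z up. None if absent in this run
- spatula4_tip (a point): middle of the blade's far edge of spatula4: 75 along its x, 2 above its underside
- reagent: amber glass bottle, 56 across, 130 high; a loose bystander, not to be disturbed. Origin: centre of its underside
- beaker: glass beaker, 64 across, 85 high; a loose bystander, not to be disturbed. Origin: centre of its underside
- dish: clear culture dish, 90 across, 16 high; a loose bystander, not to be disturbed. Origin: centre of its underside
- jar: white plastic jar, 52 across, 60 high; a loose bystander, not to be disturbed. Origin: centre of its underside
- slidebox: grey box of slides, 50 by 85 by 28 high; a loose bystander, not to be disturbed. Origin: centre of its underside
- vial: small glass vial with a white cap, 28 across, 50 high; a loose bystander, not to be disturbed. Origin: centre of its underside
There are look-alikes about, which are no part of the job. What is shaped like the tipbox but red is not meant. Leave any brown look-alike of the spatula4 alone.

How it is judged:
By the outcome, as a careful person would: the job done as asked, in the order asked, and still so for the second after the job is handed in, with the robot touching nothing.
Of spatula1, spatula2, spatula3, spatula4 only 3 to 4 are there at a start; the rules pass over those that are not, and their reading is None.
At some moment in a run one of tipbox, spatula1, spatula2, spatula3, spatula4 may be knocked a few centimetres aside while the robot is not near it.
Once in a run the grip may slacken for a moment while it holds something.
It also fails if it takes over 208 s, if anything falls off the work surface, if the arm or the gripper's body presses on something with over 40 N, if the wrist force passes 120 N, or if a joint passes its speed limit or range.

## Working session

There is one attempt and no reset: what is moved stays moved. The work goes in short steps, Python scripts to look and compute and a tool call to move; the robot and the scene stay as the last step left them, time stands still between calls to the robot, and variables do not carry over. Pictures are saved under pics/ and viewed, and the job is handed in when it is done.

Besides the shell and the picture viewer there is one more tool, called as name([rows], argument=value, ...), one row to a line, values as JSON. send_rows: Moves the arm, as the interface text tells. Its arguments: {"type":"object","properties":{"deltas":{"type":"array"},"force":{"type":"number"}},"required":["deltas"]}

```bash
ls -la; mkdir -p pics
python3 - <<'E'
from cell import arm, imaging, order
import cv2,numpy as np
print(arm.sense())
for n in ["scene","side","wrist"]:
    s=imaging.snapshot(n); cv2.imwrite(f"pics/{n}0.png",s["image"][:,:,::-1])
    print(n,s["intrinsics"].round(1).tolist(),s["extrinsics"].round(3).tolist())
E
```

```text
total 12
drwxr-xr-x  3 agent agent 4096 Dec  6 22:06 .
drwxr-xr-x 23 root  root  4096 Dec  6 22:06 ..
drwxr-xr-x  2 agent agent 4096 Dec  6 22:06 pics
{'time': 0.0, 'joint_positions': array([-9.86416868e-01,  3.85555389e-01,  6.61613439e-03, -4.95997944e-04,
       -1.19397909e+00, -2.58605010e-01]), 'joint_velocities': array([ 9.35421807e-04, -1.25552843e-03,  8.09902417e-05, -1.31541738e-03,
       -7.15768059e-04, -2.47297852e-05]), 'effort': array([ 1.03579007e-04, -3.92287087e+01,  1.88396591e+01,  4.18600112e+00,
       -4.68285536e-03,  5.88326188e-08]), 'eef_pos': array([ 0.19986067, -0.59156803,  0.23021893]), 'tcp_rot': array([-9.09486837e-04,  5.83150915e-01,  8.12363116e-01,  5.93050171e-04]), 'wrist_force': array([-0.69993842,  0.49965354,  0.55154282]), 'moment': array([0.02600094, 0.01980961, 0.01277686]), 'grip_width': 0.08547880879963364}
scene [[440.1, 0.0, 282.9], [0.0, 440.1, 222.8], [0.0, 0.0, 1.0]] [[0.76, 0.44, -0.477, 1.227], [0.649, -0.533, 0.542, -0.821], [-0.016, -0.722, -0.691, 1.084], [0.0, 0.0, 0.0, 1.0]]
side [[544.4, 0.0, 274.5], [0.0, 544.4, 214.6], [0.0, 0.0, 1.0]] [[-1.0, -0.011, 0.029, 0.494], [-0.027, 0.759, -0.651, 0.995], [-0.015, -0.651, -0.759, 1.215], [0.0, 0.0, 0.0, 1.0]]
wrist [[301.0, 0.0, 276.9], [0.0, 301.0, 204.7], [0.0, 0.0, 1.0]] [[-0.321, 0.897, 0.305, 0.121], [0.947, 0.303, 0.106, -0.618], [0.003, 0.323, -0.946, 0.373], [0.0, 0.0, 0.0, 1.0]]
```

View pics/scene0.png

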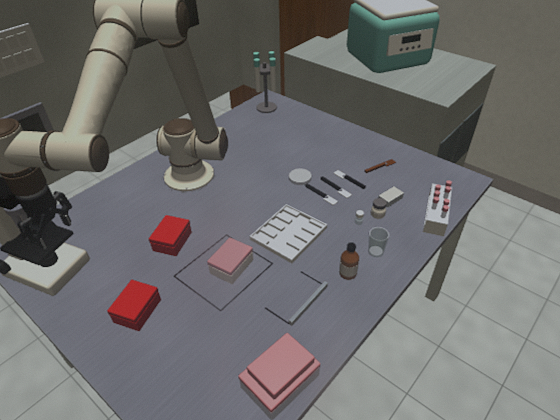

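View pics/side0.png

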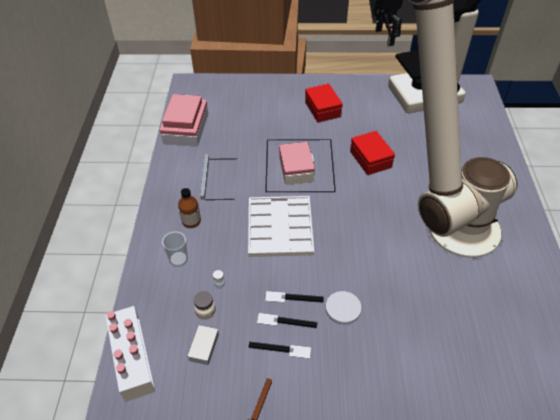

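View pics/wrist0.png

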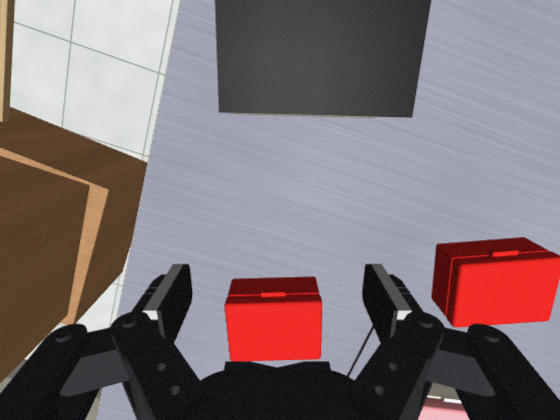

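Scene: three black-handled spatulas in side view at about (295,297), (287,321) and (280,350). The brown look-alike is at (260,400). The pink/white tip box stands on the outline at (297,160), the tray is at (280,225), and the rail is at (205,175). The two red boxes and the large pink stack at (184,118) are not the target. Next I measure.

```bash
cat > h.py <<'E'
from cell import arm, imaging, order
import cv2,numpy as np
def snap(n,tag=None):
    s=imaging.snapshot(n)
    if tag: cv2.imwrite(f"pics/{tag}.png",s["image"][:,:,::-1])
    return s
def cloud(s):
    K=s["intrinsics"];E=s["extrinsics"];Z=s["range_z"]
    v,u=np.mgrid[:Z.shape[0],:Z.shape[1]]
    P=np.stack([(u-K[0,2])/K[0,0]*Z,(v-K[1,2])/K[1,1]*Z,Z],-1)
    W=P@E[:3,:3].T+E[:3,3]; W[Z==0]=np.nan
    return W
def ray(s,uv,z):
    K=s["intrinsics"];E=s["extrinsics"];uv=np.atleast_2d(np.asarray(uv,float))
    d=np.c_[(uv[:,0]-K[0,2])/K[0,0],(uv[:,1]-K[1,2])/K[1,1],np.ones(len(uv))]@E[:3,:3].T
    o=E[:3,3]; t=(z-o[2])/d[:,2]; return (o+d*t[:,None])[:,:2]
def proj(s,P):
    K=s["intrinsics"];E=s["extrinsics"];P=np.atleast_2d(P)
    c=(P-E[:3,3])@E[:3,:3]; q=c@K.T; return q[:,:2]/q[:,2:]
def topview(s,z=0.,x0=.25,x1=.95,y0=-.5,y1=.5,res=800,zplane=None):
    """bench seen from above rectified at height z; px = (y1-y)*res , rows=(x1-x)*res"""
    pts=np.array([[x1,y1],[x1,y0],[x0,y0],[x0,y1]]);
    uv=proj(s,np.c_[pts,np.full(4,z)]).astype(np.float32)
    dst=np.array([[0,0],[(y1-y0)*res,0],[(y1-y0)*res,(x1-x0)*res],[0,(x1-x0)*res]],np.float32)
    H=cv2.getPerspectiveTransform(uv,dst)
    return cv2.warpPerspective(s["image"],H,(int((y1-y0)*res),int((x1-x0)*res)),flags=cv2.INTER_CUBIC)
E
python3 - <<'E'
from h import *
s=snap("side"); np.save("/tmp/s0.npy",s,allow_pickle=True)
W=cloud(s)
print("bench z", np.nanmedian(W[250:300,380:420,2]) , np.nanmedian(W[330:380,360:420,2]))
cv2.imwrite("pics/top0.png",topview(s)[:,:,::-1])
cv2.imwrite("pics/side0b.png",cv2.resize(s["image"][100:260,90:410],None,fx=2.5,fy=2.5,interpolation=cv2.INTER_CUBIC)[:,:,::-1])
cv2.imwrite("pics/side0c.png",cv2.resize(s["image"][250:420,90:400],None,fx=2.5,fy=2.5,interpolation=cv2.INTER_CUBIC)[:,:,::-1])
E
```

```text
bench z 0.00201158188172057 0.00169380354920734
```

View pics/top0.png

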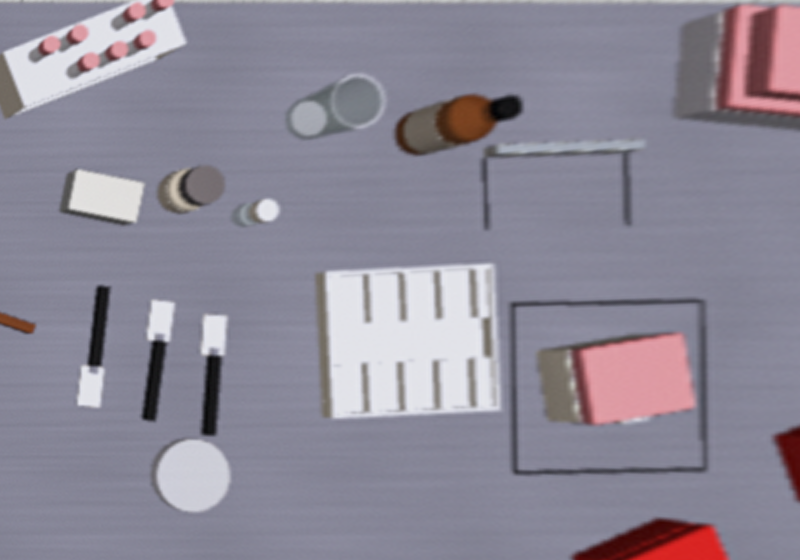

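View pics/side0b.png

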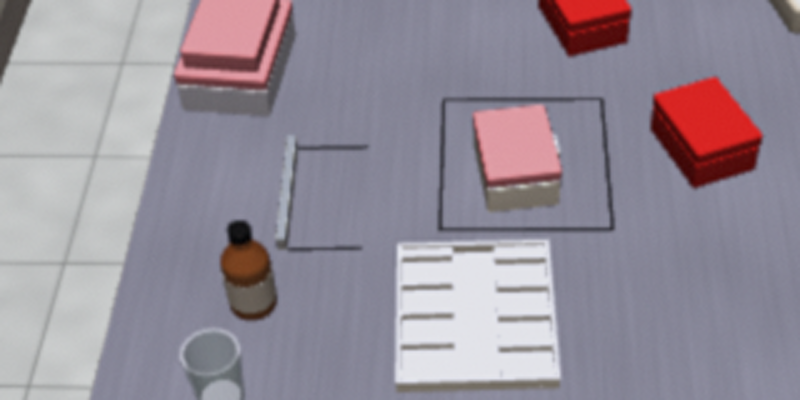

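View pics/side0c.png

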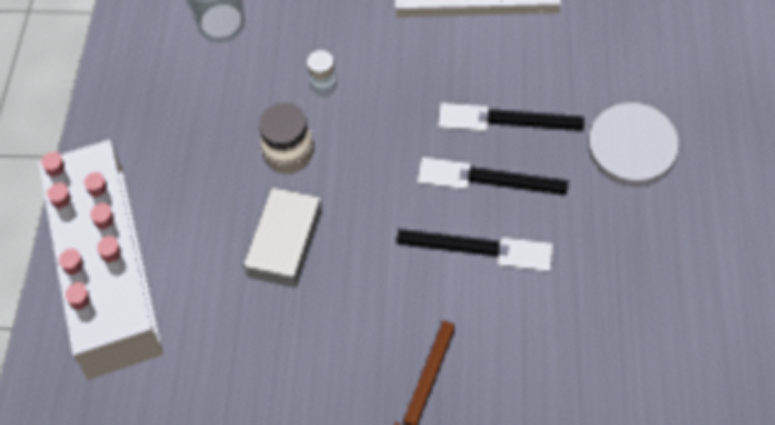

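Run:
```python
from h import *
s=snap("scene"); np.save("/tmp/sc0.npy",s,allow_pickle=True)
i=s["image"][195:270,240:340].astype(float)
i=np.clip((i-110)*1.8,0,255).astype(np.uint8)
cv2.imwrite("pics/tray_sc.png",cv2.resize(i,None,fx=8,fy=8,interpolation=cv2.INTER_CUBIC)[:,:,::-1])
s=np.load("/tmp/s0.npy",allow_pickle=True).item()
t=topview(s,.016,.40,.65,-.15,.12,2400)
t=np.clip((t.astype(float)-120)*1.9,0,255).astype(np.uint8)
cv2.imwrite("pics/tray_top.png",t[:,:,::-1])
```

```text
(no output)
```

View pics/tray_sc.png

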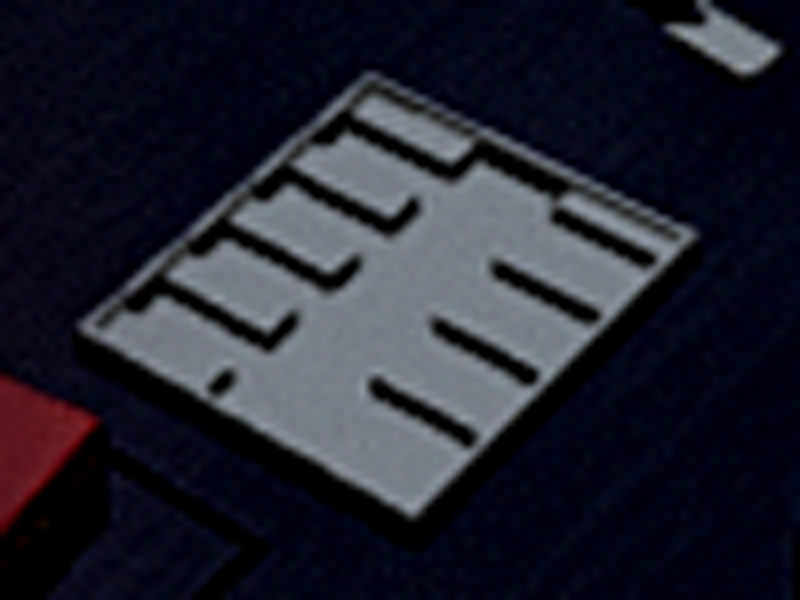

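View pics/tray_top.png

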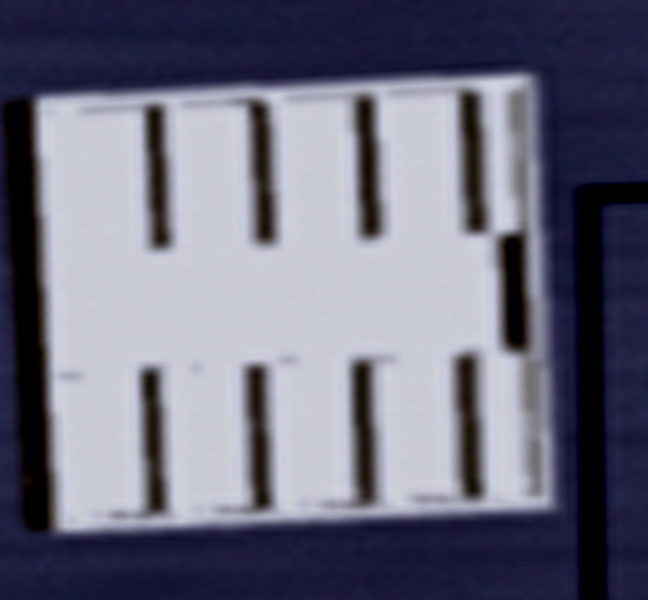

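```bash
cat >> h.py <<'E'
def rect(s,mask,z,amin=60):
    """per blob: minAreaRect in the plane z -> centre,size,long axis angle(deg)"""
    out=[]
    cs,_=cv2.findContours(mask.astype(np.uint8),cv2.RETR_EXTERNAL,cv2.CHAIN_APPROX_NONE)
    for c in cs:
        if cv2.contourArea(c)<amin: continue
        # half pixel outward growth: contour passes through pixel centres
        p=ray(s,c[:,0,:],z).astype(np.float32)
        (cx,cy),(a,b),th=cv2.minAreaRect(p*1000)
        if a<b: a,b,th=b,a,th+90
        th=(th+90)%180-90
        out.append((cx/1000,cy/1000,a,b,th,c[:,0].mean(0).round(0)))
    return out
def find(s):
    I=s["image"];h=cv2.cvtColor(I,cv2.COLOR_RGB2HSV);W=cloud(s)
    H,S,V=[h[...,i].astype(int) for i in range(3)]
    ws=(W[...,0]>.25)&(W[...,0]<.95)&(W[...,1]>-.6)&(W[...,1]<.6)
    r={}
    pink=((H>165)|(H<8))&(S>60)&(S<170)&(V>120)&ws
    r["pink"]=rect(s,pink,.062,150)
    wh=(V>170)&(S<45)&ws
    r["white_tray"]=[q for q in rect(s,wh,.018,1500)]
    blk=(V<60)&ws
    r["black"]=[q for q in rect(s,blk,.012,40)]
    r["white_blade"]=[q for q in rect(s,(V>175)&(S<45)&ws,.004,60) if q[2]<80]
    return r
E
python3 - <<'E'
from h import *
for f in ["s0","sc0"]:
    s=np.load(f"/tmp/{f}.npy",allow_pickle=True).item()
    print(f)
    for k,v in find(s).items():
        for q in v: print(k,np.round(q[:2],4),np.round(q[2:5],1),q[5])
E
```

```text
s0
pink [ 0.4783 -0.2292] [125.5  92.9 -80.4] [296. 157.]
pink [ 0.8539 -0.4368] [195.6 126.5  84.5] [183. 114.]
white_tray [0.882 0.394] [225.1  80.1 -68.7] [126. 346.]
white_tray [ 0.5237 -0.0019] [209.5 183.5 -87.1] [280. 224.]
black [0.5428 0.3831] [95.8 13.8 -6.3] [269. 347.]
black [0.4745 0.315 ] [96.4 14.6 -7.9] [297. 322.]
black [0.4574 0.2437] [95.3 15.2 -4.1] [304. 298.]
black [ 0.8114 -0.1181] [ 38.5  24.  -72. ] [185. 193.]
white_blade [0.4674 0.3888] [50.  28.3 -6.7] [300. 351.]
white_blade [0.5495 0.3017] [49.8 28.1 -8. ] [267. 319.]
white_blade [0.5315 0.2351] [49.8 28.5 -4.2] [275. 296.]
white_blade [0.8028 0.1176] [ 34.6  30.2 -81.4] [177. 258.]
sc0
pink [ 0.8556 -0.4247] [172.3 124.3  84.4] [278. 379.]
pink [ 0.4853 -0.2333] [119.6  89.7 -80.3] [229. 255.]
black [0.7368 0.0761] [ 38.   26.4 -55.5] [351. 247.]
black [0.4631 0.235 ] [97.2 17.3 -2.7] [315. 190.]
black [0.4807 0.3063] [96.4 18.2 -7.7] [330. 183.]
black [0.5499 0.374 ] [98.6 19.2 -6.7] [354. 181.]
black [-0.5425 -0.3149] [229.   42.1 -13.5] [ 46. 158.]
black [-0.4081 -0.1456] [286.9  74.4 -31.9] [ 99. 153.]
black [-1.3843  1.1382] [739.6  82.  -37.4] [181.  17.]
```

Run:
```python
from h import *
for f in ["s0","sc0"]:
    s=np.load(f"/tmp/{f}.npy",allow_pickle=True).item()
    R=2000
    t=topview(s,0.,.3,.8,-.42,-.05,R)
    g=cv2.cvtColor(t,cv2.COLOR_RGB2GRAY)
    bh=cv2.morphologyEx(g,cv2.MORPH_BLACKHAT,np.ones((25,25)))
    m=((bh>35)).astype(np.uint8)
    cv2.imwrite(f"pics/mark_{f}.png",cv2.resize(np.hstack([t[:,:,::-1],cv2.merge([m*255]*3)]),None,fx=.5,fy=.5))
    cs,hi=cv2.findContours(m,cv2.RETR_CCOMP,cv2.CHAIN_APPROX_NONE)
    for i,c in enumerate(cs):
        if cv2.arcLength(c,True)<250: continue
        p=np.c_[.8-c[:,0,1]/R,-.05-c[:,0,0]/R].astype(np.float32)*1000
        r=cv2.minAreaRect(p); print(f,hi[0][i][3],np.round(r[0]),np.round(r[1],1),round(r[2],1))
```

```text
s0 -1 [ 431. -379.] [59.5  3.2] 0.8
s0 -1 [472. -89.] [60.7  8.1] 3.2
s0 -1 [ 502. -247.] [ 80.7 143.1] 51.3
s0 -1 [ 467. -260.] [217.4 242.1] 1.1
s0 -1 [584. -91.] [59.8  8.4] 3.0
s0 -1 [ 708. -106.] [86.6  5.9] 2.5
s0 -1 [ 757. -175.] [  4.6 110. ] 1.7
s0 -1 [ 720. -282.] [ 6. 83.] 89.6
sc0 -1 [ 469. -261.] [68.4  6.5] 10.3
sc0 -1 [469. -60.] [20.  69.5] 90.0
sc0 -1 [ 530. -231.] [ 98.2 199.7] 1.0
sc0 -1 [ 472. -329.] [215.5  99.5] 0.0
sc0 -1 [ 707. -103.] [79.6  6.4] 1.9
sc0 -1 [ 756. -207.] [208.9  87.3] 64.3
```

View pics/mark_s0.png

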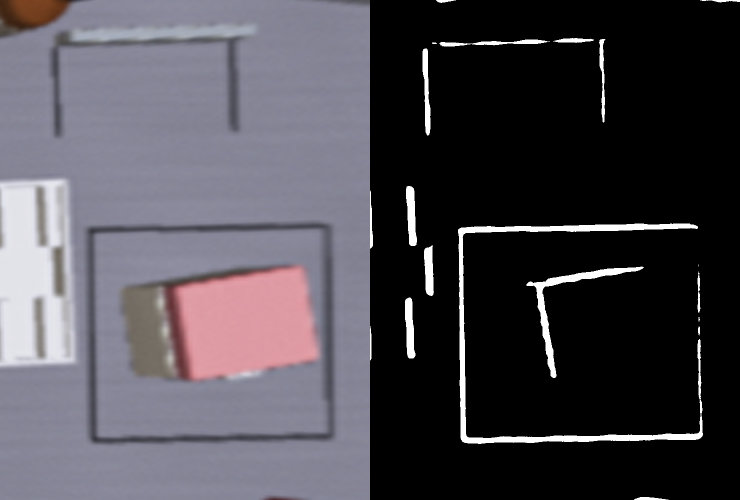

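View pics/mark_sc0.png

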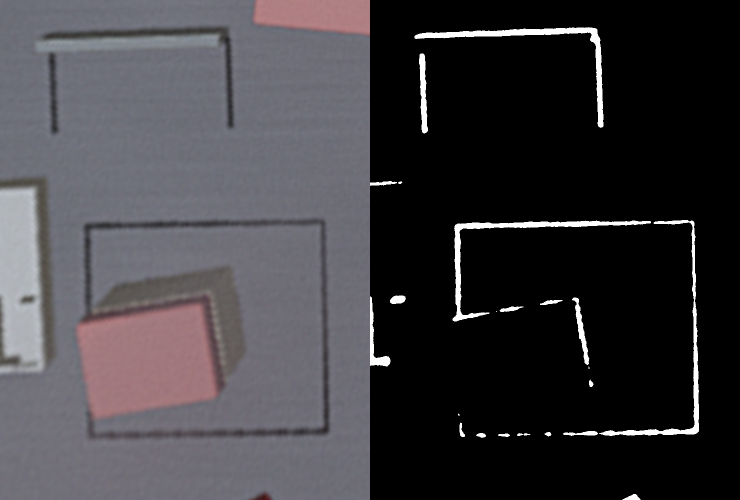

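```bash
cat >> h.py <<'E'
from scipy.spatial.transform import Rotation as Rn
def Rq(q): return Rn.from_quat([q[1],q[2],q[3],q[0]])
def Rpsi(psi):
    a=np.radians(psi);c,s_=np.cos(a),np.sin(a)
    return Rn.from_matrix(np.array([[c,s_,0],[s_,-c,0],[0,0,-1.]]))
def plan(*tg):
    st=arm.sense();R=Rq(st["tcp_rot"]);p=np.array(st["eef_pos"])
    ax=R.as_matrix()[:,0];print("t",round(st["time"],2),"tcp",p.round(4),"psi",round(np.degrees(np.arctan2(ax[1],ax[0])),2),"w",round(st["grip_width"],4),"F",np.round(st["wrist_force"],1))
    for x,y,z,psi in tg:
        d=R.inv().apply(np.array([x,y,z])-p); r=(R.inv()*Rpsi(psi)).as_rotvec(degrees=True)
        print("->",(x,y,z,psi),"shift mm",(d*1000).round(1),"rot",r.round(1))
E
python3 - <<'E'
from h import *
plan((.395,-.2475,.23,100),(.395,-.2475,.01,100))
s=np.load("/tmp/s0.npy",allow_pickle=True).item();W=cloud(s);I=s["image"].astype(int)
m=(I[...,0]>110)&(I[...,1]<50)&(I[...,2]<60)
n,l=cv2.connectedComponents(m.astype(np.uint8))
for i in range(1,n):
    if (l==i).sum()>200: P=W[l==i];print("red",np.nanpercentile(P,[2,50,98],axis=0).round(3).tolist())
E
```

```text
t 0.25 tcp [ 0.2    -0.5919  0.2308] psi 108.66 w 0.0855 F [0.  0.1 0.7]
-> (0.395, -0.2475, 0.23, 100) shift mm [263.8 295.    1. ] rot [-0.  -0.1  8.7]
-> (0.395, -0.2475, 0.01, 100) shift mm [263.6 295.  221. ] rot [-0.  -0.1  8.7]
red [[0.337, -0.585, 0.058], [0.386, -0.522, 0.064], [0.437, -0.466, 0.07]]
red [[0.189, -0.335, 0.058], [0.241, -0.274, 0.064], [0.293, -0.217, 0.07]]
```

send_rows([
  [[0.04,0.044,0,0,0,1.3,1],[0.08,0.089,0,0,0,2.6,1],[0.12,0.134,0,0,0,4,1],[0.16,0.179,0,0,0,5.3,1],[0.2,0.224,0,0,0,6.6,1],[0.235,0.262,0,0,0,7.7,1],[0.264,0.295,0,0,0,8.7,1],[0.264,0.295,0.05,0,0,8.7,1],[0.264,0.295,0.1,0,0,8.7,1],[0.264,0.295,0.15,0,0,8.7,1],[0.264,0.295,0.18,0,0,8.7,1],[0.264,0.295,0.18,0,0,8.7,1]],
])

```text
time: 1.75
eef_pos: [0.3934, -0.2472, 0.0495]
tcp_rot: [-0.003, 0.643, 0.766, -0.001]
wrist_force: [-0.3, -0.8, 0.8]
grip_width: 0.0852
```

Run:
```python
from h import *
plan((.395,-.2475,.01,100))
for n in ["side","wrist"]:
    s=snap(n,n+"1")
    for k,v in find(s).items():
        for q in v: 
            if k in("pink",): print(n,k,np.round(q[:2],4),np.round(q[2:5],1),q[5])
```

```text
t 1.75 tcp [ 0.3934 -0.2472  0.0495] psi 99.96 w 0.0852 F [-0.3 -0.8  0.8]
-> (0.395, -0.2475, 0.01, 100) shift mm [-0.7  1.7 39.5] rot [-0.3 -0.1 -0. ]
side pink [ 0.4786 -0.2289] [126.   93.6 -80.4] [296. 157.]
side pink [ 0.854  -0.4365] [195.9 126.5  84.3] [183. 114.]
wrist pink [ 0.4462 -0.238 ] [113.   31.4 -80. ] [277. 351.]
```

View pics/side1.png

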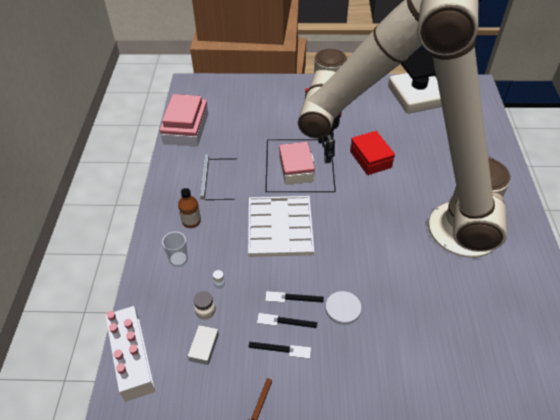

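View pics/wrist1.png

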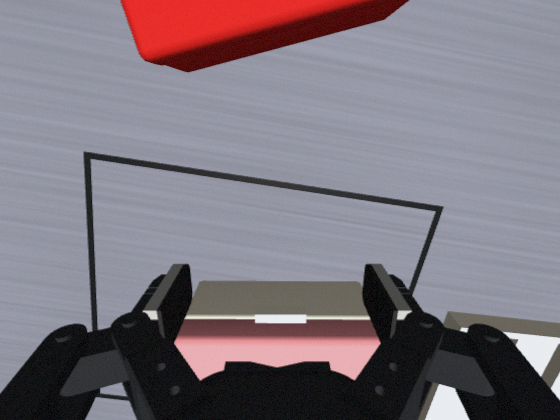

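send_rows([
  [[0,0,0.02,0,0,0,1],[0,0,0.039,0,0,0,1],[0,0.01,0.039,0,0,0,1],[0,0.02,0.039,0,0,0,1],[0,0.026,0.039,0,0,0,1],[0,0.032,0.039,0,0,0,1],[0,0.04,0.039,0,0,0,1],[0,0.05,0.039,0,0,0,1],[0,0.062,0.039,0,0,0,1],[0,0.074,0.039,0,0,0,1],[0,0.086,0.039,0,0,0,1],[0,0.098,0.039,0,0,0,1],[0,0.11,0.039,0,0,0,1],[0,0.122,0.039,0,0,0,1],[0,0.134,0.039,0,0,0,1],[0,0.142,0.039,0,0,0,1],[0,0.146,0.039,0,0,0,1]],
])

```text
time: 3.98
eef_pos: [0.5393, -0.2222, 0.0122]
tcp_rot: [-0.0, 0.643, 0.766, -0.0]
wrist_force: [-3.3, -0.7, -0.0]
grip_width: 0.0854
```

Run:
```python
from h import *
plan()
s=snap("side","side2")
cv2.imwrite("pics/top2.png",topview(s,0.,.3,.8,-.42,-.05,1500)[:,:,::-1])
for q in find(s)["pink"]: print(np.round(q[:2],4),np.round(q[2:5],1),q[5])
```

```text
t 3.98 tcp [ 0.5393 -0.2222  0.0122] psi 99.97 w 0.0854 F [-3.3 -0.7 -0. ]
[ 0.5929 -0.2087] [125.8  92.7 -79.9] [257. 164.]
[ 0.854  -0.4363] [196.3 126.5  84.3] [183. 114.]
```

View pics/top2.png

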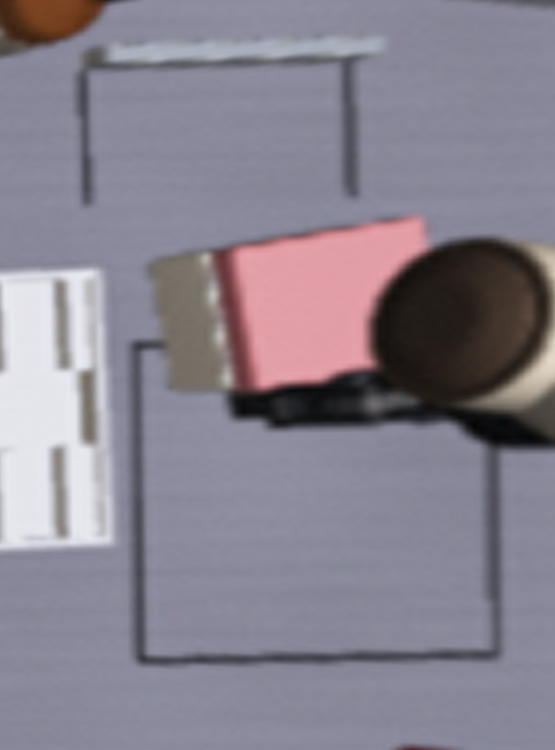

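send_rows([
  [[0,0.01,0,0,0,0,1],[0.001,0.022,0,0,0,1,1],[0.001,0.034,0,0,0,2,1],[0.002,0.046,0,0,0,3,1],[0.003,0.058,0,0,0,4,1],[0.004,0.07,0,0,0,5,1],[0.005,0.08,0,0,0,6,1],[0.006,0.09,0,0,0,7,1],[0.006,0.098,0,0,0,8,1],[0.006,0.104,0,0,0,8,1],[0.006,0.107,0,0,0,8,1],[0.006,0.107,0,0,0,8,1]],
])

```text
time: 5.52
eef_pos: [0.6437, -0.1979, 0.0123]
tcp_rot: [0.0, 0.695, 0.719, 0.0]
wrist_force: [-1.0, 0.8, -0.3]
grip_width: 0.0853
```

Run:
```python
from h import *
plan()
s=snap("side","side3")
cv2.imwrite("pics/top3.png",topview(s,0.,.55,.8,-.35,-.05,2500)[:,:,::-1])
for q in find(s)["pink"]: print(np.round(q[:2],4),np.round(q[2:5],1),q[5])
```

```text
t 5.53 tcp [ 0.6437 -0.1979  0.0123] psi 91.97 w 0.0853 F [-1.   0.8 -0.3]
[ 0.6993 -0.1821] [105.5  89.2 -87.9] [221. 170.]
[ 0.854  -0.4363] [196.3 126.5  84.3] [183. 114.]
```

View pics/top3.png

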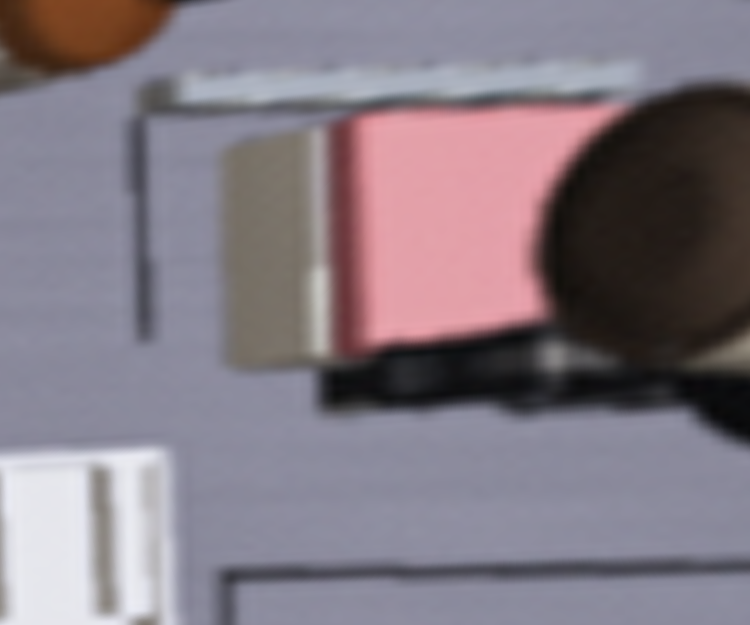

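send_rows([
  [[0,0.004,0,0,0,0,1],[0,0.008,0,0,0,0,1],[0,0.011,0,0,0,0,1],[0,0.013,0,0,0,0,1],[0,0.015,0,0,0,0,1],[0,0.015,0,0,0,0,1]],
])

```text
time: 6.32
eef_pos: [0.6563, -0.1974, 0.0124]
tcp_rot: [-0.002, 0.695, 0.719, -0.001]
wrist_force: [-7.7, 0.5, 4.6]
grip_width: 0.0856
```

Run:
```python
from h import *
plan()
s=snap("side","side4")
cv2.imwrite("pics/top4.png",topview(s,0.,.55,.8,-.35,-.05,2500)[:,:,::-1])
for q in find(s)["pink"]: print(np.round(q[:2],4),np.round(q[2:5],1),q[5])
```

```text
t 6.33 tcp [ 0.6563 -0.1974  0.0124] psi 91.96 w 0.0856 F [-7.7  0.5  4.6]
[ 0.7123 -0.1774] [ 96.3  86.4 -88.1] [217. 170.]
[ 0.854  -0.4363] [196.3 126.5  84.3] [183. 114.]
```

View pics/top4.png

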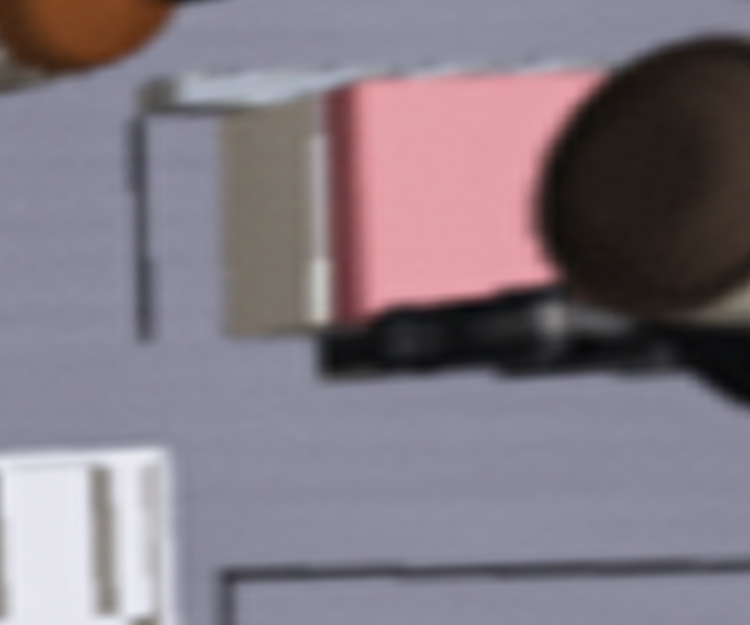

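send_rows([
  [[0,0.002,0,0,0,0,1],[0,0.003,0,0,0,0,1],[0,0.003,0,0,0,0,1],[0,0.003,0,0,0,0,1]],
])

```text
time: 6.88
eef_pos: [0.6561, -0.1974, 0.0124]
tcp_rot: [-0.004, 0.695, 0.719, -0.004]
wrist_force: [-14.3, 0.3, 9.8]
grip_width: 0.0853
```

Run:
```python
from h import *
plan((.62,-.1975,.012,92),(.62,-.1975,.2,92),(.48,.235,.2,86))
```

```text
t 6.88 tcp [ 0.6561 -0.1974  0.0124] psi 91.94 w 0.0853 F [-14.3   0.3   9.8]
-> (0.62, -0.1975, 0.012, 92) shift mm [  1.1 -36.1   0.8] rot [-0.6 -0.1 -0.1]
-> (0.62, -0.1975, 0.2, 92) shift mm [   1.4  -38.2 -187.1] rot [-0.6 -0.1 -0.1]
-> (0.48, 0.235, 0.2, 86) shift mm [ 438.4 -163.4 -185.2] rot [-0.6 -0.   5.9]
```

send_rows([
  [[0,-0.015,0,0,0,0,1],[0,-0.038,-0.005,0,0,0,1],[0,-0.04,-0.06,0,0,0,1],[0,-0.04,-0.12,0,0,0,1],[0.03,-0.05,-0.18,0,0,0,1],[0.08,-0.05,-0.22,0,0,0,1],[0.135,-0.05,-0.24,-0.5,0,0,1],[0.195,-0.05,-0.24,-0.5,0,0,1],[0.2,-0.05,-0.24,-0.5,0,0,1],[0.2,-0.05,-0.24,-0.5,0,0,1]],
])

```text
time: 8.12
eef_pos: [0.6051, 0.0016, 0.2527]
tcp_rot: [0.004, 0.694, 0.72, 0.004]
wrist_force: [-0.0, -0.3, 0.3]
grip_width: 0.0853
```

Run:
```python
from h import *
plan()
s=snap("wrist","wrist5");W=cloud(s)
np.save("/tmp/w5.npy",s,allow_pickle=True)
I=s["image"];h=cv2.cvtColor(I,cv2.COLOR_RGB2HSV)
for q in rect(s,(h[...,2]>150)&(h[...,1]<40),.018,1500): print(np.round(q[:2],4),np.round(q[2:5],1),q[5])
print(s["extrinsics"].round(3).tolist())
s2=snap("side","side5");
for q in find(s2)["pink"]: print(np.round(q[:2],4),np.round(q[2:5],1),q[5])
cv2.imwrite("pics/top5.png",topview(s2,0.,.55,.8,-.35,-.05,2500)[:,:,::-1])
```

```text
t 8.12 tcp [0.6051 0.0016 0.2527] psi 92.05 w 0.0853 F [-0.  -0.3  0.3]
[0.5244 0.0215] [246.9 182.4 -87. ] [315.  90.]
[[-0.037, 0.942, 0.333, 0.52], [0.999, 0.034, 0.013, -0.001], [0.001, 0.333, -0.943, 0.394], [0.0, 0.0, 0.0, 1.0]]
[ 0.7103 -0.1929] [126.9  91.4 -88.2] [219. 165.]
[ 0.8539 -0.4368] [195.6 126.5  84.5] [183. 114.]
```

View pics/wrist5.png

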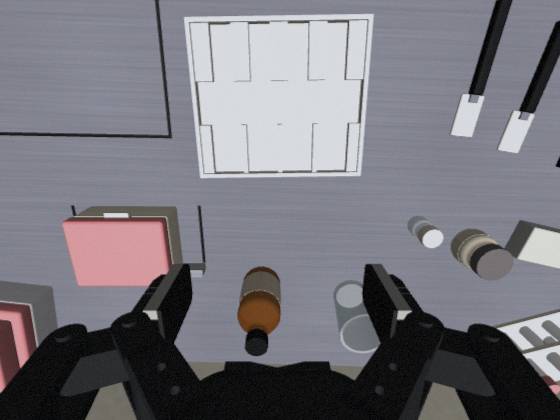

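View pics/top5.png

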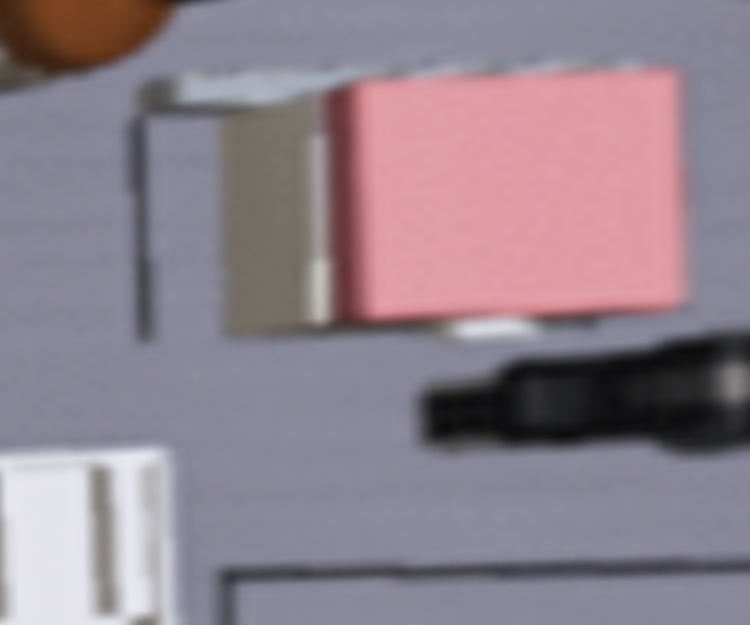

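Run:
```python
from h import *
s=np.load("/tmp/w5.npy",allow_pickle=True).item()
i=s["image"][5:190,170:385].astype(float)
i=np.clip((i-120)*2.2,0,255).astype(np.uint8)
cv2.imwrite("pics/tray_w.png",cv2.resize(i,None,fx=3.2,fy=3.2,interpolation=cv2.INTER_CUBIC)[:,:,::-1])
h=cv2.cvtColor(s["image"],cv2.COLOR_RGB2HSV)
m=((h[...,2]>150)&(h[...,1]<40)).astype(np.uint8)
m=cv2.morphologyEx(m,cv2.MORPH_CLOSE,np.ones((9,9)));m=cv2.morphologyEx(m,cv2.MORPH_OPEN,np.ones((41,41)))
for q in rect(s,m,.018,1500): print(np.round(q[:2],4),np.round(q[2:5],1),q[5])
```

```text
[ 0.5136 -0.1984] [ 99.4  72.4 -87.9] [108.  84.]
[0.5239 0.0257] [257.4 181.5 -87.9] [294.  93.]
```

View pics/tray_w.png

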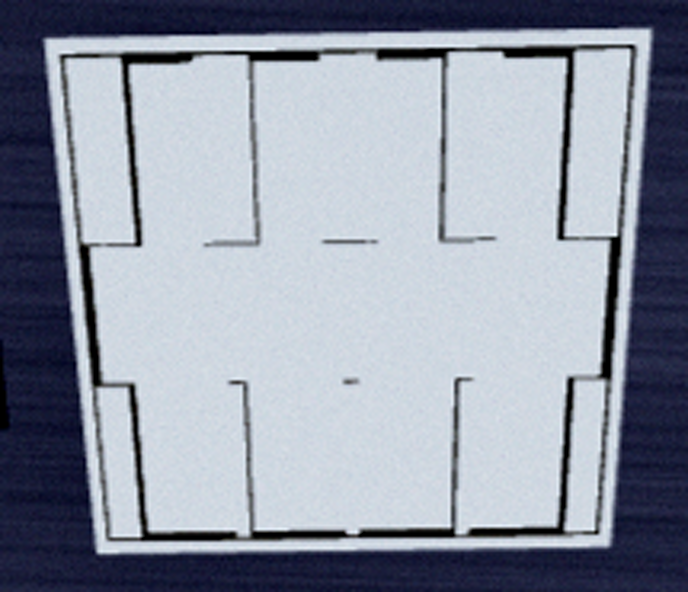

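Run:
```python
from h import *
s=np.load("/tmp/w5.npy",allow_pickle=True).item()
c=np.array([[45,38],[652,28],[611,546],[98,554]])/3.2+[170,5]-.35
p=ray(s,c,.018);print(p.round(4).tolist(),p.mean(0).round(4))
for a,b in [(0,1),(1,2),(2,3),(3,0)]: d=p[b]-p[a];print(np.linalg.norm(d).round(4),np.degrees(np.arctan2(d[1],d[0])).round(2))
```

```text
[[0.4403, -0.1049], [0.4297, 0.1006], [0.6093, 0.11], [0.6201, -0.0956]] [0.5249 0.0025]
0.2058 92.93
0.1798 2.98
0.2058 -87.0
0.1801 -177.03
```

Run:
```python
from h import *
plan((.57,.30,.25,86))
```

```text
t 8.22 tcp [6.048e-01 1.000e-04 2.522e-01] psi 91.91 w 0.0851 F [ 0.7  0.  -0.3]
-> (0.57, 0.3, 0.25, 86) shift mm [300.9 -24.8   2. ] rot [ 0.5 -0.   5.9]
```

send_rows([
  [[0.04,-0.003,0.002,0,0,1,1],[0.095,-0.008,0.002,0,0,2,1],[0.15,-0.012,0.002,0,0,3,1],[0.205,-0.017,0.002,0,0,4,1],[0.26,-0.022,0.002,0,0,5,1],[0.29,-0.024,0.002,0.5,0,5.9,1],[0.301,-0.025,0.002,0.5,0,5.9,1],[0.301,-0.025,0.002,0.5,0,5.9,1],[0.301,-0.025,0.002,0.5,0,5.9,1]],
])

```text
time: 9.35
eef_pos: [0.5695, 0.2993, 0.2502]
tcp_rot: [-0.0, 0.732, 0.682, 0.0]
wrist_force: [0.5, -0.3, 0.1]
grip_width: 0.085
```

```bash
cat >> h.py <<'E'
def spats(s,tag=None):
    I=s["image"];h=cv2.cvtColor(I,cv2.COLOR_RGB2HSV);V=h[...,2];S=h[...,1]
    hb=[q for q in rect(s,(V<70),.012,60) if 85<q[2]<108 and q[3]<24]
    bl=[q for q in rect(s,(V>150)&(S<40),.004,60) if 42<q[2]<56 and 22<q[3]<34]
    r=[]
    for q in hb:
        for b in bl:
            d=np.array(b[:2])-q[:2];L=np.linalg.norm(d)
            if .06<L<.085:
                u=d/L;o=(np.array(q[:2])+.025*u+np.array(b[:2])-.05*u)/2
                o2=np.array(b[:2])-.05*u
                r.append((o,np.degrees(np.arctan2(d[1],d[0]))));print("spat org",o.round(4),"blade-based",o2.round(4),"axis",r[-1][1].round(1),"L",L.round(4),"handle",np.round(q[2:5],1),"blade",np.round(b[2:5],1))
    return r
E
python3 - <<'E'
from h import *
plan()
s=snap("wrist","wrist6");spats(s);print()
spats(snap("side"))
E
```

```text
t 9.35 tcp [0.5695 0.2993 0.2502] psi 85.96 w 0.085 F [ 0.5 -0.3  0.1]
```

View pics/wrist6.png

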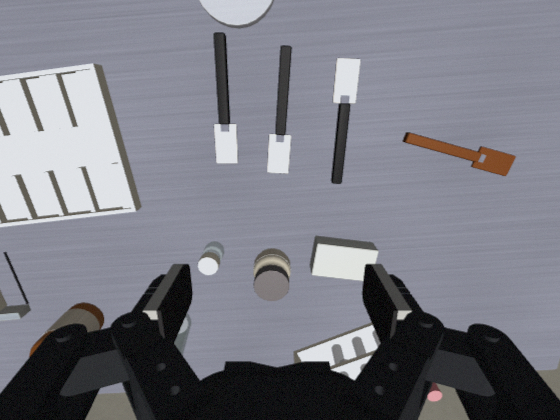

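Run:
```python
from h import *
s=snap("wrist");np.save("/tmp/w6.npy",s,allow_pickle=True)
h=cv2.cvtColor(s["image"],cv2.COLOR_RGB2HSV);V=h[...,2];S=h[...,1]
print(h[80,222],h[145,228],h[200,100])
for q in rect(s,(V<70),.012,60): print("h",np.round(q[:2],4),np.round(q[2:5],1),q[5])
for q in rect(s,(V>150)&(S<40),.004,60): print("b",np.round(q[:2],4),np.round(q[2:5],1),q[5])
```

```text
[45  9 56] [105   7 230] [111   8 230]
h [0.7686 0.0024] [51.2 27.5 42.5] [ 90. 311.]
h [0.7169 0.2819] [46.7 20.9 83.9] [271. 270.]
h [0.8607 0.2858] [987.2 309.9  85.9] [275. 363.]
h [0.5427 0.381 ] [98.1 13.5 -6.5] [340. 143.]
h [0.4755 0.3137] [98.3 12.  -7.6] [283.  90.]
h [0.4575 0.2433] [97.4 13.2 -4. ] [222.  78.]
b [ 0.9332 -0.0121] [ 41.3  16.5 -84.8] [112. 389.]
b [0.9046 0.4025] [ 57.7  46.5 -33.5] [352. 366.]
b [0.8756 0.3806] [131.7  50.2 -68.6] [341. 347.]
b [0.6505 0.2743] [946.6 565.   89. ] [258. 162.]
```

```bash
sed -i 's/(V>150)&(S<40),.004/(V>205)\&(S<40),.004/' h.py
python3 - <<'E'
from h import *
s=np.load("/tmp/w6.npy",allow_pickle=True).item(); spats(s)
plan((.4824,.2416,.05,86),(.4824,.2416,.004,86))
E
```

```text
spat org [0.5451 0.3548] blade-based [0.5452 0.3534] axis -85.0 L 0.0778 handle [98.1 13.5 -6.5] blade [49.1 26.5 -7.7]
spat org [0.5178 0.3841] blade-based [0.5178 0.3841] axis 173.0 L 0.0752 handle [98.1 13.5 -6.5] blade [48.9 26.4 -6.3]
spat org [0.5002 0.3103] blade-based [0.5    0.3103] axis -7.8 L 0.0747 handle [98.3 12.  -7.6] blade [49.1 26.5 -7.7]
spat org [0.473  0.3395] blade-based [0.4729 0.3405] axis 95.5 L 0.0769 handle [98.3 12.  -7.6] blade [48.9 26.4 -6.3]
spat org [0.4821 0.2412] blade-based [0.4818 0.2413] axis -4.8 L 0.0744 handle [97.4 13.2 -4. ] blade [47.9 26.5 -4. ]
t 9.5 tcp [0.5694 0.2997 0.2504] psi 85.98 w 0.0854 F [ 0.6  0.9 -0.5]
-> (0.4824, 0.2416, 0.05, 86) shift mm [-64.2 -82.7 200.3] rot [ 0. -0. -0.]
-> (0.4824, 0.2416, 0.004, 86) shift mm [-64.2 -82.7 246.3] rot [ 0. -0. -0.]
```

send_rows([
  [[-0.03,-0.04,0.03,0,0,0,0.5],[-0.064,-0.083,0.06,0,0,0,0.5],[-0.064,-0.083,0.12,0,0,0,0.5],[-0.064,-0.083,0.17,0,0,0,0.5],[-0.064,-0.083,0.21,0,0,0,0.5],[-0.064,-0.083,0.235,0,0,0,0.5],[-0.064,-0.083,0.246,0,0,0,0.5],[-0.064,-0.083,0.246,0,0,0,0.1],[-0.064,-0.083,0.246,0,0,0,0],[-0.064,-0.083,0.246,0,0,0,0],[-0.064,-0.083,0.246,0,0,0,0],[-0.064,-0.083,0.246,0,0,0,0]],
], force=50)

```text
time: 11.0
eef_pos: [0.4825, 0.2434, 0.0052]
tcp_rot: [-0.0, 0.731, 0.683, 0.001]
wrist_force: [-0.8, -0.5, 6.7]
grip_width: 0.0108
```

Run:
```python
from h import *
plan()
s=snap("side","side7")
i=s["image"][220:380,200:400];cv2.imwrite("pics/side7c.png",cv2.resize(i,None,fx=3.5,fy=3.5,interpolation=cv2.INTER_CUBIC)[:,:,::-1])
```

```text
t 11.0 tcp [0.4825 0.2434 0.0052] psi 86.1 w 0.0108 F [-0.8 -0.5  6.7]
```

View pics/side7c.png

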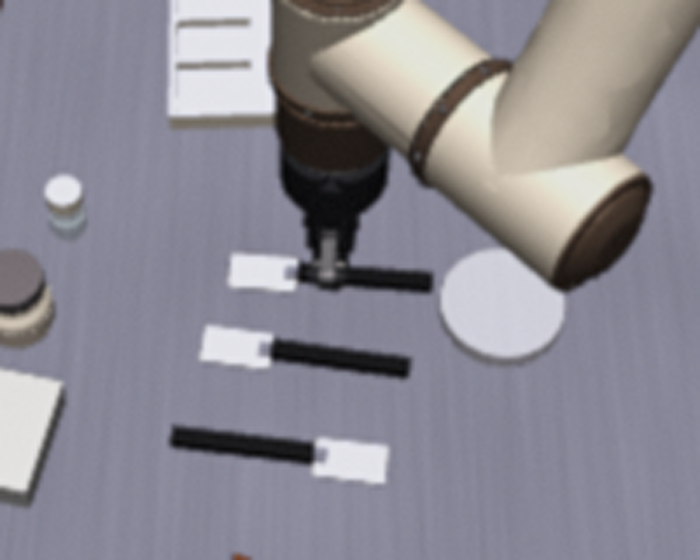

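Run:
```python
from h import *
plan((.5238,.0245,.10,93),(.5238,.0245,.012,93))
```

```text
t 11.05 tcp [0.4825 0.2434 0.0053] psi 86.1 w 0.0109 F [-0.3 -0.1  6.1]
-> (0.5238, 0.0245, 0.1, 93) shift mm [-215.4   56.3  -95. ] rot [ 0.1 -0.1 -6.9]
-> (0.5238, 0.0245, 0.012, 93) shift mm [-215.6   56.1   -7. ] rot [ 0.1 -0.1 -6.9]
```

send_rows([
  [[0,0,-0.01,0,0,0,0],[0,0,-0.05,0,0,0,0],[0,0,-0.095,0,0,0,0],[0,0,-0.11,0,0,0,0],[0,0,-0.11,0,0,0,0]],
])

```text
time: 11.68
eef_pos: [0.4819, 0.243, 0.115]
tcp_rot: [-0.0, 0.731, 0.682, 0.001]
wrist_force: [0.2, 0.1, -1.0]
grip_width: 0.0108
```

Run:
```python
from h import *
plan((.5238,.0245,.10,93),(.5238,.0245,.012,93))
s=snap("wrist","wrist8")
```

```text
t 11.68 tcp [0.4819 0.243  0.115 ] psi 86.05 w 0.0108 F [ 0.2  0.1 -1. ]
-> (0.5238, 0.0245, 0.1, 93) shift mm [-215.1   56.8   14.5] rot [ 0.1 -0.1 -7. ]
-> (0.5238, 0.0245, 0.012, 93) shift mm [-215.3   56.7  102.5] rot [ 0.1 -0.1 -7. ]
```

View pics/wrist8.png

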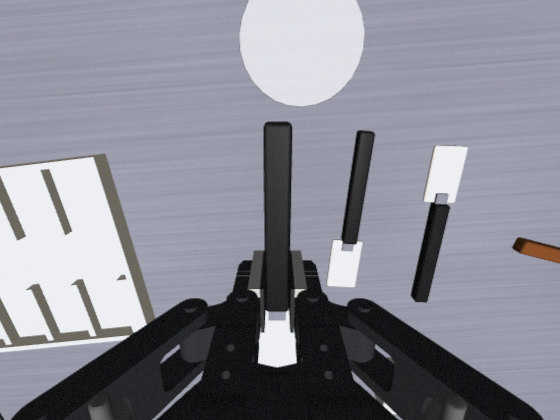

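send_rows([
  [[-0.02,0.005,0,0,0,-0.5,0],[-0.06,0.016,0,0,0,-2,0],[-0.1,0.027,0,0,0,-3.5,0],[-0.14,0.037,0,0,0,-5,0],[-0.18,0.048,0.005,0,0,-6,0],[-0.205,0.055,0.015,0,0,-7,0],[-0.215,0.057,0.045,0,0,-7,0],[-0.215,0.057,0.045,0,0,-7,0],[-0.215,0.057,0.045,0,0,-7,0]],
])

```text
time: 12.85
eef_pos: [0.5239, 0.0246, 0.0687]
tcp_rot: [-0.0, 0.688, 0.726, -0.0]
wrist_force: [-0.5, 0.4, 0.5]
grip_width: 0.0112
```

Run:
```python
from h import *
plan((.5238,.0245,.012,93))
s=snap("wrist","wrist9")
```

```text
t 12.85 tcp [0.5239 0.0246 0.0687] psi 93.1 w 0.0112 F [-0.5  0.4  0.5]
-> (0.5238, 0.0245, 0.012, 93) shift mm [-0.1 -0.1 56.7] rot [-0.1  0.   0.1]
```

View pics/wrist9.png

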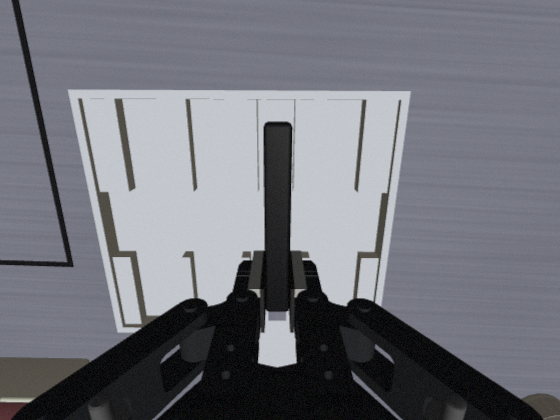

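send_rows([
  [[0,0,0.02,0,0,0,0],[0,0,0.04,0,0,0,0],[0,0,0.052,0,0,0,0],[0,0,0.058,0,0,0,0],[0,0,0.058,0,0,0,0],[0,0,0.058,0,0,0,0.27],[0,0,0.058,0,0,0,0.27],[0,0,0.058,0,0,0,0.27],[0,0,0.04,0,0,0,0.27],[0,0,0.0,0,0,0,0.27],[0,0,-0.06,0,0,0,0.27],[0,0,-0.12,0,0,0,0.5],[0,0.04,-0.16,0,0,0,0.5],[0,0.04,-0.16,0,0,0,0.5],[0,0.04,-0.16,0,0,0,0.5]],
])

```text
time: 14.78
eef_pos: [0.5629, 0.0263, 0.228]
tcp_rot: [-0.001, 0.688, 0.726, -0.001]
wrist_force: [-0.7, -0.5, 0.0]
grip_width: 0.0424
```

Run:
```python
from h import *
plan((.5003,.3104,.10,82.3),(.5003,.3104,.007,82.3))
s=snap("wrist","wrist10")
```

```text
t 14.78 tcp [0.5629 0.0263 0.228 ] psi 93.03 w 0.0424 F [-0.7 -0.5  0. ]
-> (0.5003, 0.3104, 0.1, 82.3) shift mm [286.9 -47.2 128.3] rot [-0.1 -0.  10.7]
-> (0.5003, 0.3104, 0.007, 82.3) shift mm [286.8 -47.  221.3] rot [-0.1 -0.  10.7]
```

View pics/wrist10.png

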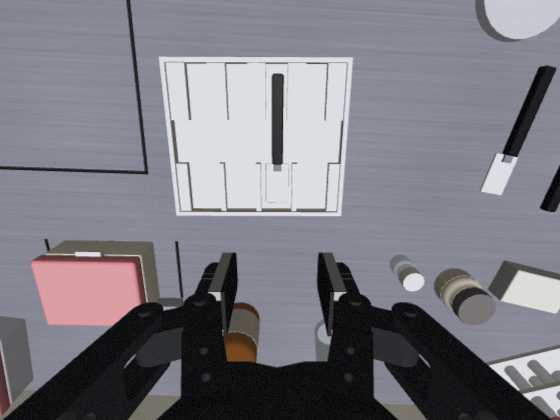

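send_rows([
  [[0.04,-0.005,0.0,0,0,1,0.5],[0.09,-0.01,0.02,0,0,3,0.5],[0.145,-0.015,0.05,0,0,5,0.5],[0.2,-0.02,0.08,0,0,7,0.5],[0.25,-0.02,0.09,0,0,9,0.5],[0.277,-0.02,0.09,0,0,10.7,0.5],[0.287,-0.02,0.09,0,0,10.7,0.5],[0.287,-0.02,0.09,0,0,10.7,0.5]],
])

```text
time: 15.82
eef_pos: [0.5279, 0.3116, 0.1383]
tcp_rot: [-0.0, 0.752, 0.659, -0.001]
wrist_force: [-1.1, -0.5, 0.3]
grip_width: 0.0426
```

Run:
```python
from h import *
plan((.5003,.3104,.10,82.3),(.5003,.3104,.007,82.3))
s=snap("wrist","wrist11");spats(s)
```

```text
t 15.82 tcp [0.5279 0.3116 0.1383] psi 82.41 w 0.0426 F [-1.1 -0.5  0.3]
-> (0.5003, 0.3104, 0.1, 82.3) shift mm [ -4.8 -27.2  38.4] rot [-0.1  0.1  0.1]
-> (0.5003, 0.3104, 0.007, 82.3) shift mm [ -4.7 -27.1 131.4] rot [-0.1  0.1  0.1]
spat org [0.5441 0.3546] blade-based [0.5443 0.3532] axis -84.2 L 0.0778 handle [98.8 13.8 -6.3] blade [48.4 27.4 -7.5]
spat org [0.5172 0.3839] blade-based [0.5177 0.3838] axis 172.8 L 0.0739 handle [98.8 13.8 -6.3] blade [49.3 27.4 -6.2]
spat org [0.4999 0.31  ] blade-based [0.4997 0.3101] axis -7.6 L 0.0747 handle [98.3 11.6 -7.5] blade [48.4 27.4 -7.5]
spat org [0.4729 0.3393] blade-based [0.4728 0.3403] axis 95.3 L 0.0771 handle [98.3 11.6 -7.5] blade [49.3 27.4 -6.2]
```

View pics/wrist11.png

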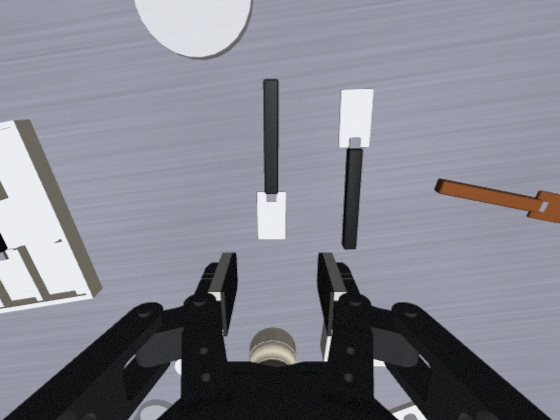

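send_rows([
  [[-0.004,-0.02,0.03,0,0,0,0.5],[-0.005,-0.027,0.07,0,0,0,0.5],[-0.005,-0.027,0.105,0,0,0,0.5],[-0.005,-0.027,0.125,0,0,0,0.5],[-0.005,-0.027,0.131,0,0,0,0.5],[-0.005,-0.027,0.131,0,0,0,0.3],[-0.005,-0.027,0.131,0,0,0,0],[-0.005,-0.027,0.131,0,0,0,0],[-0.005,-0.027,0.131,0,0,0,0],[-0.005,-0.027,0.131,0,0,0,0],[-0.005,-0.027,0.12,0,0,0,0],[-0.005,-0.027,0.07,0,0,0,0],[-0.005,-0.027,0.025,0,0,0,0],[-0.005,-0.027,0.02,0,0,0,0],[-0.005,-0.027,0.02,0,0,0,0]],
])

```text
time: 17.75
eef_pos: [0.5007, 0.3106, 0.1192]
tcp_rot: [-0.001, 0.753, 0.658, 0.0]
wrist_force: [0.3, -0.5, -1.1]
grip_width: 0.0105
```

Run:
```python
from h import *
a=np.radians(2.96);c=np.array([.5249,.0025])
for y in (-.022,-.066): print(y,(c+y*np.array([-np.sin(a),np.cos(a)])).round(4))
plan((.526,-.0195,.075,93),(.526,-.0195,.012,93))
s=snap("wrist","wrist12")
```

```text
-0.022 [ 0.526  -0.0195]
-0.066 [ 0.5283 -0.0634]
t 17.75 tcp [0.5007 0.3106 0.1192] psi 82.35 w 0.0105 F [ 0.3 -0.5 -1.1]
-> (0.526, -0.0195, 0.075, 93) shift mm [-323.9   69.    43.9] rot [ -0.   -0.1 -10.6]
-> (0.526, -0.0195, 0.012, 93) shift mm [-323.9   69.1  106.9] rot [ -0.   -0.1 -10.6]
```

View pics/wrist12.png

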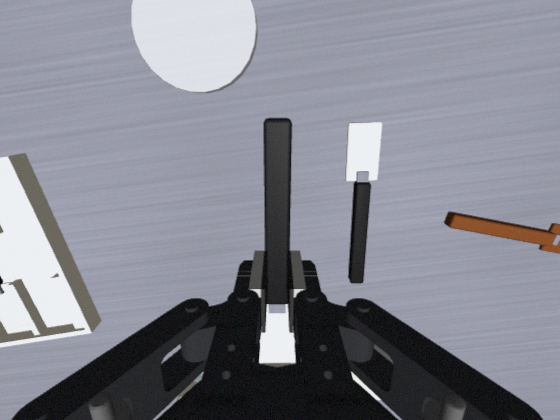

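send_rows([
  [[-0.02,0.005,0,0,0,-0.5,0],[-0.065,0.014,0,0,0,-2,0],[-0.115,0.024,0,0,0,-3.7,0],[-0.165,0.035,0,0,0,-5.5,0],[-0.215,0.046,0,0,0,-7.2,0],[-0.265,0.056,0,0,0,-9,0],[-0.305,0.065,0.01,0,0,-10.6,0],[-0.324,0.069,0.025,0,0,-10.6,0],[-0.324,0.069,0.044,0,0,-10.6,0],[-0.324,0.069,0.044,0,0,-10.6,0],[-0.324,0.069,0.044,0,0,-10.6,0]],
])

```text
time: 19.18
eef_pos: [0.5264, -0.0198, 0.0749]
tcp_rot: [-0.0, 0.688, 0.725, -0.0]
wrist_force: [1.4, 0.0, 0.4]
grip_width: 0.0105
```

Run:
```python
from h import *
plan((.526,-.0195,.012,93))
s=snap("wrist","wrist13")
```

```text
t 19.18 tcp [ 0.5264 -0.0198  0.0749] psi 92.98 w 0.0105 F [1.4 0.  0.4]
-> (0.526, -0.0195, 0.012, 93) shift mm [ 0.3 -0.4 62.9] rot [-0. -0. -0.]
```

View pics/wrist13.png

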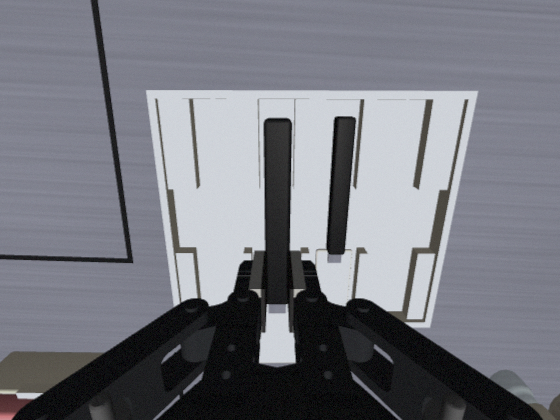

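send_rows([
  [[0,0,0.02,0,0,0,0],[0,0,0.042,0,0,0,0],[0,0,0.056,0,0,0,0],[0,0,0.063,0,0,0,0],[0,0,0.063,0,0,0,0],[0,0,0.063,0,0,0,0.27],[0,0,0.063,0,0,0,0.27],[0,0,0.063,0,0,0,0.27],[0,0,0.045,0,0,0,0.27],[0,0,0.005,0,0,0,0.27],[0,0,-0.055,0,0,0,0.27],[0,0,-0.115,0,0,0,0.5],[0,0.04,-0.155,0,0,0,0.5],[0,0.04,-0.155,0,0,0,0.5],[0,0.04,-0.155,0,0,0,0.5]],
])

```text
time: 21.1
eef_pos: [0.5655, -0.0176, 0.2287]
tcp_rot: [-0.001, 0.689, 0.725, -0.001]
wrist_force: [-0.4, -0.4, -0.3]
grip_width: 0.0425
```

Run:
```python
from h import *
plan((.50,.3845,.15,83),(.50,.3845,.15,263))
print(arm.sense()["joint_positions"].round(2))
s=snap("wrist","wrist14")
s=snap("side");spats(s)
```

```text
t 21.1 tcp [ 0.5655 -0.0176  0.2287] psi 92.94 w 0.0425 F [-0.4 -0.4 -0.3]
-> (0.5, 0.3845, 0.15, 83) shift mm [404.9 -44.6  79.2] rot [-0.1 -0.   9.9]
-> (0.5, 0.3845, 0.15, 263) shift mm [404.9 -44.6  79.2] rot [ 1.000e-01 -2.000e-01 -1.701e+02]
[ 0.25  0.29 -0.14 -0.   -1.14 -1.77]
spat org [0.5173 0.3853] blade-based [0.5168 0.3853] axis 175.5 L 0.0761 handle [95.8 14.9 -6.2] blade [46.8 27.  -6.7]
```

View pics/wrist14.png

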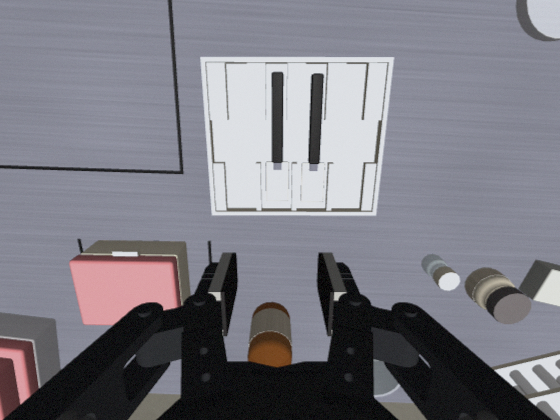

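send_rows([
  [[0.04,-0.004,0.0,0,0,1,0.5],[0.095,-0.01,0.02,0,0,2,0.5],[0.15,-0.013,0.04,0,0,3.5,0.5],[0.205,-0.014,0.06,0,0,5,0.5],[0.26,-0.014,0.07,0,0,6.5,0.5],[0.315,-0.014,0.08,0,0,8,0.5],[0.365,-0.014,0.09,0,0,9.5,0.5],[0.395,-0.014,0.09,0,0,9.9,0.5],[0.404,-0.014,0.09,0,0,9.9,0.5],[0.404,-0.014,0.09,0,0,9.9,0.5],[0.404,-0.014,0.09,0,0,9.9,0.5]],
])

```text
time: 22.58
eef_pos: [0.5315, 0.3838, 0.14]
tcp_rot: [-0.0, 0.749, 0.663, -0.0]
wrist_force: [0.9, 0.4, -0.6]
grip_width: 0.0428
```

Run:
```python
from h import *
s=snap("wrist","wrist15");spats(s)
plan((.5175,.3838,.007,83))
```

```text
spat org [0.5176 0.3847] blade-based [0.5179 0.3846] axis 174.2 L 0.0745 handle [98.6 12.  -6.2] blade [49.3 26.7 -6.2]
t 22.62 tcp [0.5316 0.3839 0.1402] psi 83.0 w 0.0426 F [ 0.7  0.8 -0.1]
-> (0.5175, 0.3838, 0.007, 83) shift mm [ -1.8 -14.  133.2] rot [-0. -0. -0.]
```

View pics/wrist15.png

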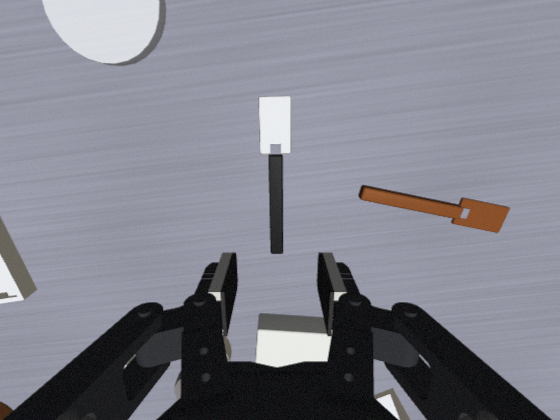

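send_rows([
  [[-0.001,-0.01,0.03,0,0,-0.5,0.5],[-0.001,-0.014,0.07,0,0,-0.5,0.5],[-0.001,-0.014,0.107,0,0,-0.5,0.5],[-0.001,-0.014,0.127,0,0,-0.5,0.5],[-0.001,-0.014,0.133,0,0,-0.5,0.5],[-0.001,-0.014,0.133,0,0,-0.5,0.3],[-0.001,-0.014,0.133,0,0,-0.5,0],[-0.001,-0.014,0.133,0,0,-0.5,0],[-0.001,-0.014,0.133,0,0,-0.5,0],[-0.001,-0.014,0.133,0,0,-0.5,0],[-0.001,-0.014,0.12,0,0,-0.5,0],[-0.001,-0.014,0.07,0,0,-0.5,0],[-0.001,-0.014,0.02,0,0,-0.5,0],[-0.001,-0.014,0.0,0,0,-0.5,0],[-0.001,-0.014,0.0,0,0,-0.5,0]],
])

```text
time: 24.5
eef_pos: [0.5181, 0.3867, 0.1426]
tcp_rot: [-0.001, 0.746, 0.666, 0.003]
wrist_force: [0.3, 0.7, -0.9]
grip_width: 0.0107
```

Run:
```python
from h import *
s=snap("wrist","wrist16")
plan((.5283,-.0634,.14,173),(.5283,-.0634,.14,273))
```

```text
t 24.55 tcp [0.5172 0.3859 0.1405] psi 83.55 w 0.0106 F [-0.1 -0.3 -0.6]
-> (0.5283, -0.0634, 0.14, 173) shift mm [-4.452e+02  6.150e+01 -2.000e-01] rot [  0.1  -0.1 -89.5]
-> (0.5283, -0.0634, 0.14, 273) shift mm [-4.452e+02  6.150e+01 -2.000e-01] rot [-1.000e-01  0.000e+00  1.705e+02]
```

View pics/wrist16.png

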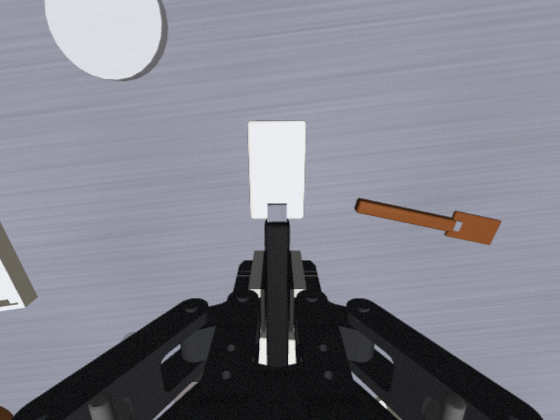

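send_rows([
  [[-0.02,0.003,0,0,0,-6,0],[-0.06,0.008,0,0,0,-15,0],[-0.105,0.014,0,0,0,-24,0],[-0.15,0.021,0,0,0,-33,0],[-0.195,0.027,0,0,0,-42,0],[-0.24,0.033,0,0,0,-51,0],[-0.285,0.039,0,0,0,-60,0],[-0.33,0.046,0,0,0,-69,0],[-0.375,0.052,0,0,0,-78,0],[-0.415,0.057,0,0,0,-85,0],[-0.437,0.06,0,0,0,-89,0],[-0.445,0.061,0,0,0,-89.5,0],[-0.445,0.061,0,0,0,-89.5,0]],
])

```text
time: 26.18
eef_pos: [0.5277, -0.0632, 0.1389]
tcp_rot: [-0.001, 0.061, 0.998, 0.0]
wrist_force: [-0.4, -0.5, 0.0]
grip_width: 0.0104
```

send_rows([
  [[0,0,0,0,0,-6,0],[0,0,0,0,0,-15,0],[0,0,0,0,0,-24,0],[0,0,0,0,0,-33,0],[0,0,0,0,0,-42,0],[0,0,0,0,0,-51,0],[0,0,0,0,0,-60,0],[0,0,0,0,0,-69,0],[0,0,0,0,0,-78,0],[0,0,0,0,0,-87,0],[0,0,0,0,0,-95,0],[0,0,0,0,0,-100,0],[0,0,0,0,0,-100,0]],
])

```text
time: 27.8
eef_pos: [0.5282, -0.0621, 0.1396]
tcp_rot: [0.0, 0.726, -0.688, -0.0]
wrist_force: [-0.1, 0.7, -0.0]
grip_width: 0.0105
```

Run:
```python
from h import *
s=snap("wrist","wrist17")
plan((.5283,-.0634,.075,273))
```

```text
t 27.85 tcp [ 0.5282 -0.0623  0.1397] psi -86.97 w 0.0105 F [ 1.1 -0.4 -0.7]
-> (0.5283, -0.0634, 0.075, 273) shift mm [ 1.2 -0.  64.7] rot [0. 0. 0.]
```

View pics/wrist17.png

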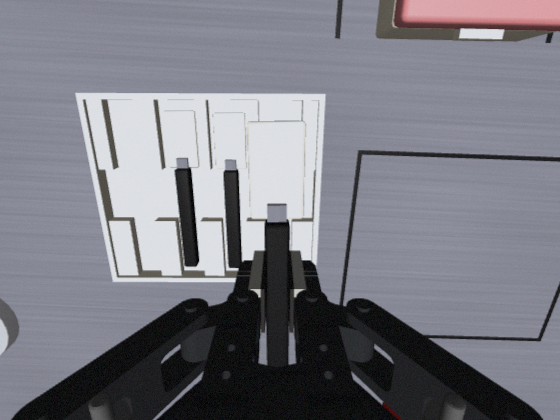

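send_rows([
  [[0.001,0,0.02,0,0,0,0],[0.001,0,0.05,0,0,0,0],[0.001,0,0.08,0,0,0,0],[0.001,0,0.095,0,0,0,0],[0.001,0,0.095,0,0,0,0],[0.001,0,0.095,0,0,0,0]],
])

```text
time: 28.6
eef_pos: [0.5293, -0.0639, 0.0459]
tcp_rot: [-0.001, 0.726, -0.688, 0.001]
wrist_force: [-0.7, -0.8, -0.2]
grip_width: 0.0105
```

Run:
```python
from h import *
s=snap("wrist","wrist18")
plan((.5283,-.0634,.012,273))
```

```text
t 28.65 tcp [ 0.5293 -0.0639  0.0461] psi -86.93 w 0.0108 F [-0.3 -0.1 -1.4]
-> (0.5283, -0.0634, 0.012, 273) shift mm [-0.6  1.1 34.1] rot [-0.1  0.   0.1]
```

View pics/wrist18.png

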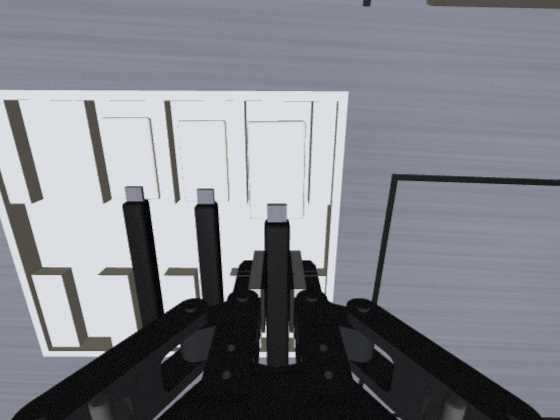

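send_rows([
  [[0,0.001,0.015,0,0,0,0],[0,0.001,0.027,0,0,0,0],[0,0.001,0.034,0,0,0,0],[0,0.001,0.034,0,0,0,0],[0,0.001,0.034,0,0,0,0],[0,0.001,0.034,0,0,0,0.27],[0,0.001,0.034,0,0,0,0.27],[0,0.001,0.034,0,0,0,0.27],[0,0.001,0.015,0,0,0,0.27],[0,0.001,-0.03,0,0,0,0.27],[0,0.001,-0.085,0,0,0,0.27],[0,0.001,-0.14,0,0,0,0.27],[0,0.001,-0.18,0,0,0,0.27],[0,0.001,-0.18,0,0,0,0.27]],
])

```text
time: 30.4
eef_pos: [0.5293, -0.0641, 0.2285]
tcp_rot: [-0.003, 0.726, -0.688, 0.002]
wrist_force: [0.0, -0.3, -0.4]
grip_width: 0.023
```

Run:
```python
from h import *
s=snap("wrist","wrist19");np.save("/tmp/w19.npy",s,allow_pickle=True)
snap("side","side19");snap("scene","scene19")
plan()
i=s["image"]
cv2.imwrite("pics/wrist19c.png",cv2.resize(np.clip((i.astype(float)-60)*1.3,0,255).astype(np.uint8)[40:300,100:420],None,fx=2.3,fy=2.3,interpolation=cv2.INTER_CUBIC)[:,:,::-1])
```

```text
t 30.55 tcp [ 0.5265 -0.0642  0.2235] psi -86.95 w 0.0229 F [-0.7  0.6 -0.8]
```

View pics/wrist19c.png

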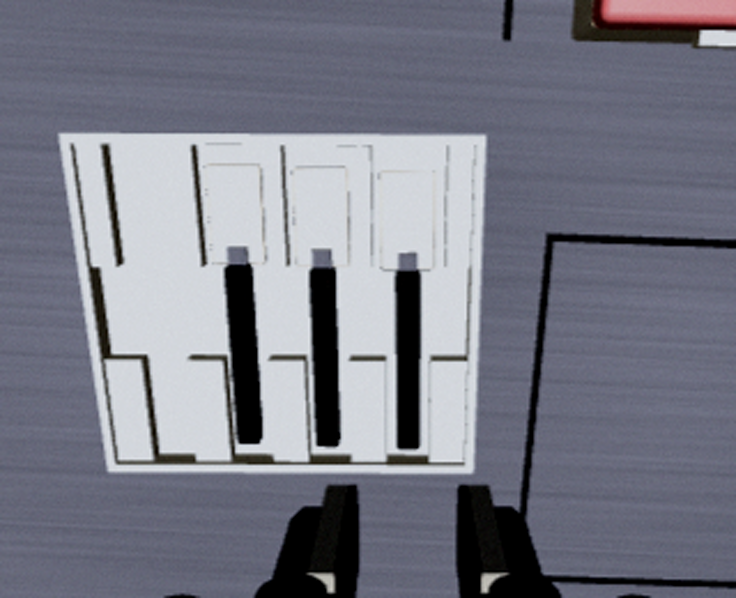

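View pics/side19.png

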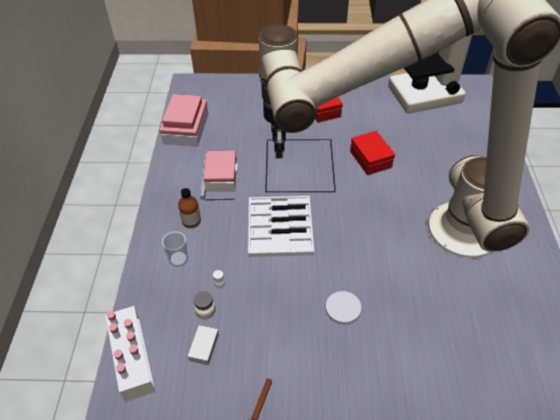

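Run:
```python
from h import *
plan((.40,-.20,.27,272))
```

```text
t 30.55 tcp [ 0.5265 -0.0642  0.2235] psi -86.95 w 0.0229 F [-0.7  0.6 -0.8]
-> (0.4, -0.2, 0.27, 272) shift mm [128.8 133.7 -46.2] rot [0.1 0.  1. ]
```

send_rows([
  [[0.04,0.04,-0.02,0,0,0,0.3],[0.08,0.083,-0.04,0,0,0.5,0.3],[0.115,0.12,-0.046,0,0,1,0.3],[0.129,0.134,-0.046,0,0,1,0.3],[0.129,0.134,-0.046,0,0,1,0.3],[0.129,0.134,-0.046,0,0,1,0.3]],
])

```text
time: 31.3
eef_pos: [0.401, -0.1998, 0.2699]
tcp_rot: [0.0, 0.72, -0.694, -0.001]
wrist_force: [-0.4, 0.0, -0.4]
grip_width: 0.0256
```

Run:
```python
from h import *
s=snap("wrist","wrist20");np.save("/tmp/w20.npy",s,allow_pickle=True)
plan()
```

```text
t 31.35 tcp [ 0.4011 -0.1997  0.27  ] psi -87.87 w 0.0255 F [-0.2  0.2  0.1]
```

View pics/wrist20.png

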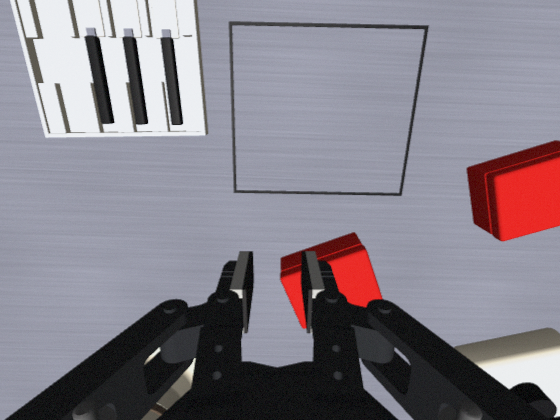

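Whole outline is in view at (230–427, 22–195). The loaded tray is upper left.

Run:
```python
from h import *
s=np.load("/tmp/w20.npy",allow_pickle=True).item()
g=cv2.cvtColor(s["image"],cv2.COLOR_RGB2GRAY)
bh=cv2.morphologyEx(g,cv2.MORPH_BLACKHAT,np.ones((11,11)))
m=(bh>40).astype(np.uint8); m[:, :215]=0; m[205:]=0;m[:,440:]=0
cs,hi=cv2.findContours(m,cv2.RETR_CCOMP,cv2.CHAIN_APPROX_NONE)
for i,c in enumerate(cs):
    if cv2.arcLength(c,True)<250: continue
    p=ray(s,c[:,0],0.).astype(np.float32)*1000
    r=cv2.minAreaRect(p);print(hi[0][i][3],np.round(r[0],1),np.round(r[1],1),round(r[2],2))
```

```text
-1 [ 468.4 -256.3] [214.8 240.7] 1.1
0 [ 468.3 -256.2] [208.5 234.3] 1.08
```

Run:
```python
from h import *
plan((.5197,.1029,.10,273),(.5197,.1029,.009,273))
```

```text
t 31.35 tcp [ 0.4011 -0.1997  0.27  ] psi -87.87 w 0.0255 F [-0.2  0.2  0.1]
-> (0.5197, 0.1029, 0.1, 273) shift mm [-297.8 -130.   170.1] rot [ 0.1  0.  -0.9]
-> (0.5197, 0.1029, 0.009, 273) shift mm [-297.8 -130.1  261.1] rot [ 0.1  0.  -0.9]
```

send_rows([
  [[-0.04,-0.018,0.0,0,0,-0.2,0.3],[-0.09,-0.039,0.02,0,0,-0.4,0.3],[-0.145,-0.063,0.05,0,0,-0.6,0.3],[-0.2,-0.087,0.08,0,0,-0.9,0.3],[-0.25,-0.109,0.11,0,0,-0.9,0.3],[-0.285,-0.124,0.15,0,0,-0.9,0.3],[-0.298,-0.13,0.19,0,0,-0.9,0.3],[-0.298,-0.13,0.21,0,0,-0.9,0.3],[-0.298,-0.13,0.21,0,0,-0.9,0.3]],
])

```text
time: 32.48
eef_pos: [0.5185, 0.103, 0.0586]
tcp_rot: [0.002, 0.726, -0.688, -0.001]
wrist_force: [-0.4, 1.1, -0.3]
grip_width: 0.0253
```

Run:
```python
from h import *
s=snap("wrist","wrist21")
plan((.5197,.1029,.009,273))
```

```text
t 32.52 tcp [0.5195 0.1031 0.0602] psi -86.94 w 0.0256 F [-0.  -0.3  0.3]
-> (0.5197, 0.1029, 0.009, 273) shift mm [ 0.2 -0.3 51.2] rot [ 0.1 -0.   0.1]
```

View pics/wrist21.png

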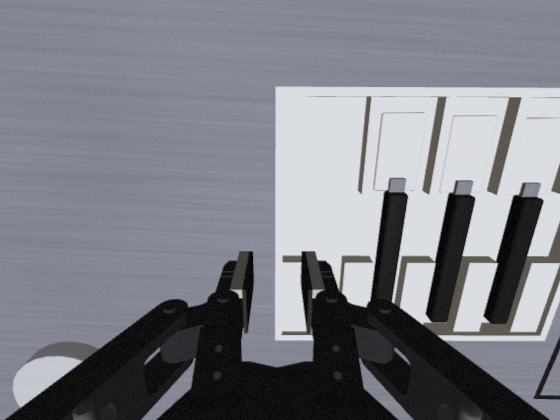

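send_rows([
  [[0,0,0.02,0,0,0,0.3],[0,0,0.038,0,0,0,0.3],[0,0,0.047,0,0,0,0.3],[0,0,0.05,0,0,0,0.3],[0,0,0.05,0,0,0,0.15],[0,0,0.05,0,0,0,0],[0,0,0.05,0,0,0,0],[0,0,0.05,0,0,0,0],[0,0,0.05,0,0,0,0]],
], force=60)

```text
time: 33.65
eef_pos: [0.5201, 0.1024, 0.0118]
tcp_rot: [-0.001, 0.725, -0.688, 0.0]
wrist_force: [-0.8, -0.6, 5.6]
grip_width: 0.0025
```

Run:
```python
from h import *
s=snap("wrist","wrist22")
plan((.4664,-.1557,.0095,271.1))
```

```text
t 33.7 tcp [0.52   0.1024 0.0119] psi -87.01 w 0.0028 F [-1.  -1.6  5.5]
-> (0.4664, -0.1557, 0.0095, 271.1) shift mm [255.   67.    2.1] rot [-0.1  0.   1.9]
```

View pics/wrist22.png

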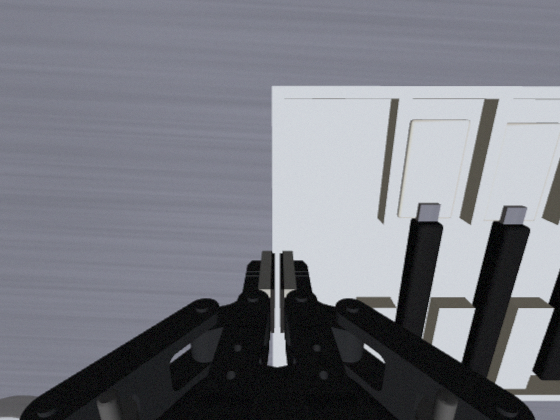

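send_rows([
  [[0.003,0.001,0,0,0,0,0],[0.008,0.002,0,0,0,0.1,0],[0.016,0.004,0,0,0,0.1,0],[0.026,0.007,0,0,0,0.2,0],[0.037,0.01,0,0,0,0.3,0],[0.048,0.013,0,0,0,0.4,0],[0.059,0.016,0,0,0,0.4,0],[0.07,0.018,0,0,0,0.5,0],[0.081,0.021,0,0,0,0.6,0],[0.092,0.024,0,0,0,0.7,0],[0.1,0.026,0,0,0,0.7,0],[0.106,0.028,0,0,0,0.8,0],[0.11,0.029,0,0,0,0.8,0],[0.11,0.029,0,0,0,0.8,0]],
])

```text
time: 35.45
eef_pos: [0.499, -0.0079, 0.0119]
tcp_rot: [-0.003, 0.721, -0.693, 0.001]
wrist_force: [2.6, 4.6, 3.6]
grip_width: 0.0025
```

Run:
```python
from h import *
s=snap("wrist","wrist23");snap("side","side23")
plan((.4664,-.1557,.0115,271.1))
```

```text
t 35.55 tcp [ 0.4989 -0.0079  0.0119] psi -87.75 w 0.0027 F [4.3 4.2 3.7]
-> (0.4664, -0.1557, 0.0115, 271.1) shift mm [ 1.464e+02  3.830e+01 -1.000e-01] rot [-0.3  0.1  1.2]
```

View pics/wrist23.png

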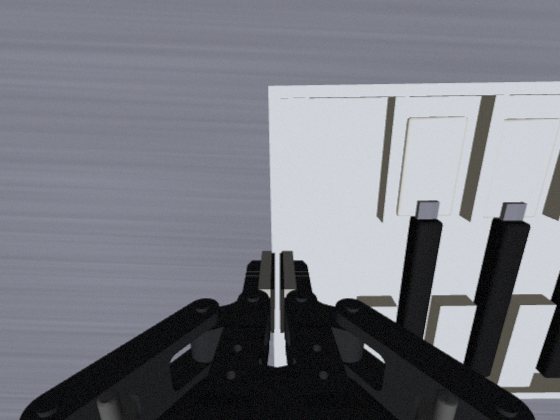

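View pics/side23.png

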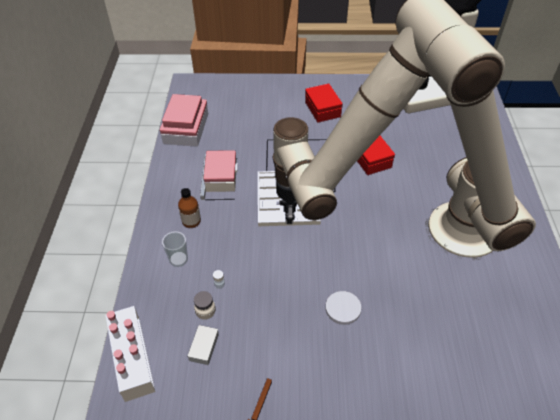

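send_rows([
  [[0.003,0.001,0,0,0,0,0],[0.009,0.002,0,0,0,0.1,0],[0.018,0.005,0,0,0,0.1,0],[0.029,0.008,0,0,0,0.2,0],[0.04,0.01,0,0,0,0.3,0],[0.051,0.013,0,0,0,0.4,0],[0.062,0.016,0,0,0,0.5,0],[0.073,0.019,0,0,0,0.6,0],[0.084,0.022,0,0,0,0.7,0],[0.095,0.025,0,0,0,0.8,0],[0.106,0.028,0,0,0,0.9,0],[0.117,0.031,0,0,0,1,0],[0.127,0.034,0,0,0,1.1,0],[0.136,0.036,0,0,0,1.2,0],[0.142,0.037,0,0,0,1.2,0],[0.146,0.038,0,0,0,1.2,0],[0.146,0.038,0,0,0,1.2,0],[0.146,0.038,0,0,0,1.2,0]],
])

```text
time: 37.8
eef_pos: [0.4655, -0.1558, 0.0119]
tcp_rot: [-0.001, 0.714, -0.701, 0.001]
wrist_force: [1.8, 5.3, 7.2]
grip_width: 0.0025
```

Run:
```python
from h import *
s=snap("side","side24")
plan((.4664,-.1557,.0115,271.1))
cv2.imwrite("pics/top24.png",topview(s,0.01,.33,.62,-.42,-.08,2200)[:,:,::-1])
s=snap("wrist","wrist24")
```

```text
t 37.85 tcp [ 0.4655 -0.1558  0.0119] psi -88.95 w 0.0022 F [1.9 4.9 6.8]
-> (0.4664, -0.1557, 0.0115, 271.1) shift mm [-0.1 -0.9  0.4] rot [-0.2  0.  -0.1]
```

View pics/top24.png

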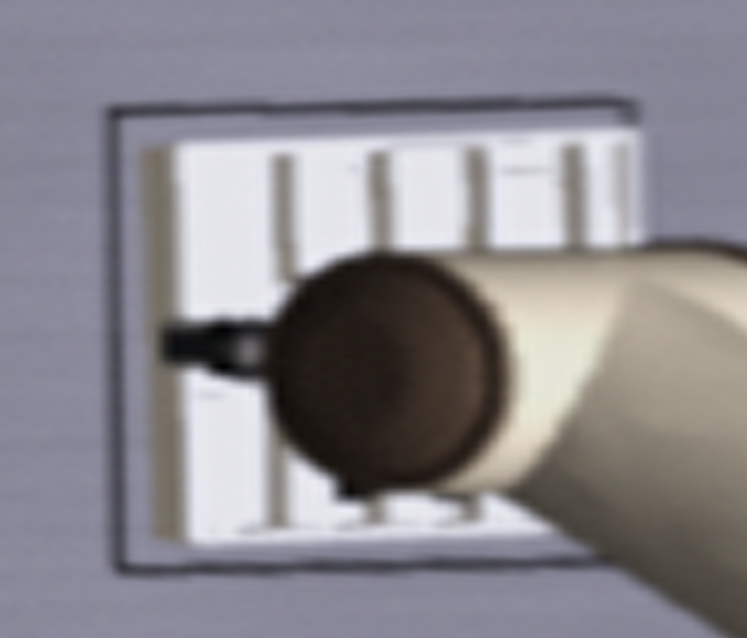

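View pics/wrist24.png

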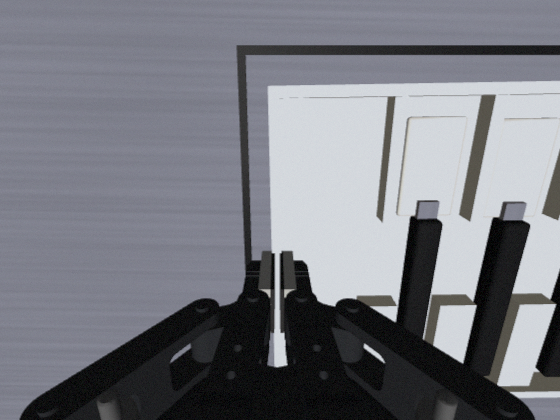

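send_rows([
  [[0,0,0,0,0,0.6,0],[0,0,0,0,0,1.2,0],[0,0,0,0,0,1.8,0],[0,0,0,0,0,1.8,0]],
])

```text
time: 38.4
eef_pos: [0.4655, -0.1558, 0.0119]
tcp_rot: [0.001, -0.703, 0.711, -0.001]
wrist_force: [1.5, 5.3, 6.2]
grip_width: 0.0025
```

```bash
cat > edges.py <<'E'
from h import *
def lines(s):
    g=s["image"]
    cv2.imwrite("pics/e.png",g[:,:,::-1])
s=snap("wrist","wrist25");plan()
g=cv2.cvtColor(s["image"],cv2.COLOR_RGB2GRAY).astype(int)
cols=np.arange(300,540,10)
d=[];t=[]
for c in cols:
    col=g[20:100,c]; k=20+np.argmin(col); d.append(k)
    seg=g[k+8:k+60,c]; t.append(k+8+np.argmax(np.diff(seg)>25))
P=ray(s,np.c_[cols,d],0);Q=ray(s,np.c_[cols,t],.018)
for n,X in(("mark",P),("tray",Q)):
    a,b=np.polyfit(X[:,1],X[:,0],1);print(n,"yaw",np.degrees(np.arctan(-a)).round(2),"x at y=-.2562",(a*-.2562+b).round(4))
E
python3 edges.py
```

```text
t 38.45 tcp [ 0.4655 -0.1558  0.0118] psi -90.66 w 0.0024 F [2.6 5.2 6.5]
mark yaw 0.5 x at y=-.2562 0.5732
tray yaw 0.73 x at y=-.2562 0.5605
```

send_rows([
  [[0,-0.002,0,0,0,0.3,0],[0,-0.002,0,0,0,0.3,0],[0,-0.002,-0.001,0,0,0.3,0.15],[0,-0.002,-0.002,0,0,0.3,0.3],[0,-0.002,-0.002,0,0,0.3,0.3],[0,-0.002,-0.002,0,0,0.3,0.3],[0,-0.002,-0.02,0,0,0.3,0.3],[0,-0.002,-0.06,0,0,0.3,0.3],[0,-0.002,-0.12,0,0,0.3,0.3],[0,0.02,-0.18,0,0,0.3,0.3],[0,0.05,-0.23,0,0,0.3,0.3],[0,0.07,-0.25,0,0,0.3,0.3],[0,0.07,-0.25,0,0,0.3,0.3],[0,0.07,-0.25,0,0,0.3,0.3]],
])

```text
time: 40.2
eef_pos: [0.3937, -0.1553, 0.2599]
tcp_rot: [-0.0, -0.7, 0.714, 0.001]
wrist_force: [0.0, -0.1, 0.0]
grip_width: 0.0253
```

Run:
```python
from h import *
s=snap("wrist","wrist26");np.save("/tmp/w26.npy",s,allow_pickle=True);plan()
snap("side","side26");snap("scene","scene26")
cv2.imwrite("pics/w26c.png",cv2.resize(s["image"][0:230,180:460],None,fx=2.8,fy=2.6,interpolation=cv2.INTER_CUBIC)[:,:,::-1])
```

```text
t 40.25 tcp [ 0.3938 -0.1553  0.2595] psi -91.15 w 0.0258 F [ 1.3 -0.6 -0.8]
```

View pics/wrist26.png

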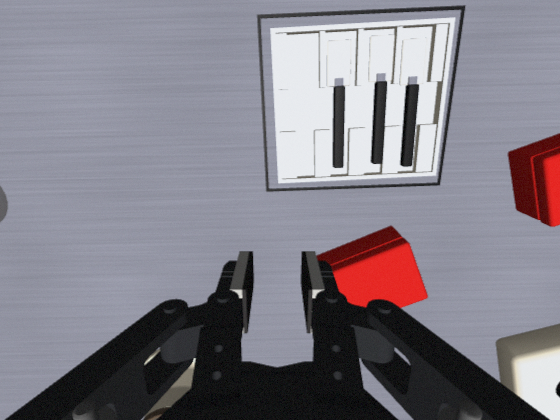

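View pics/side26.png

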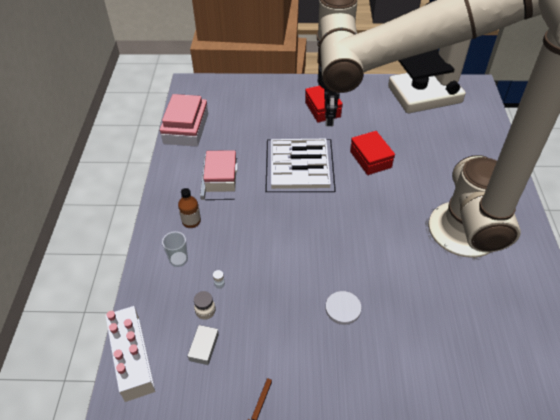

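View pics/w26c.png

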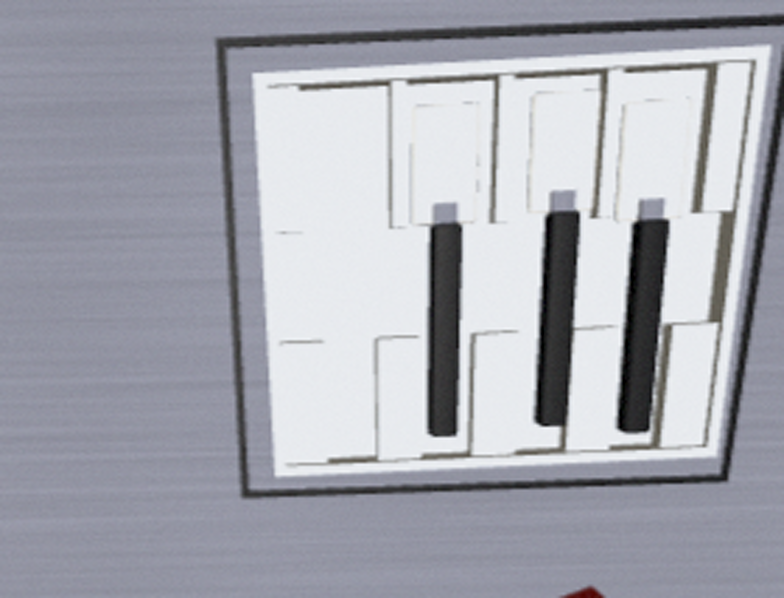

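Run:
```python
from h import *
s=np.load("/tmp/w26.npy",allow_pickle=True).item();h=cv2.cvtColor(s["image"],cv2.COLOR_RGB2HSV)
for q in rect(s,(h[...,2]<70),.016,60):
    if 85<q[2]<110: print(np.round(q[:2],4),np.round(q[2:5],1),q[5])
m=((h[...,2]>175)&(h[...,1]<40)).astype(np.uint8);m[:,:240]=0;m[:,470:]=0;m[195:]=0
m=cv2.morphologyEx(m,cv2.MORPH_OPEN,np.ones((3,3)))
for q in rect(s,m,.018,1500): print("tray",np.round(q[:2],4),np.round(q[2:5],1),q[5])
W=cloud(s)
for a,b in((338,120),(380,120),(411,120)): print(W[b,a].round(3))
i=s["image"][10:195,255:470].astype(float)
i=np.clip((i-120)*2.2,0,255).astype(np.uint8)
cv2.imwrite("pics/w26d.png",cv2.resize(i,None,fx=3.2,fy=3.2,interpolation=cv2.INTER_CUBIC)[:,:,::-1])
```

```text
[ 0.444  -0.2321] [98.3 12.7  1.8] [338. 126.]
[ 0.4441 -0.3198] [97.4 14.4  2.2] [409. 124.]
[ 0.4478 -0.2817] [98.  13.8  1.9] [378. 122.]
tray [ 0.4686 -0.2556] [207.7 181.5 -88.2] [360.  98.]
[ 0.454 -0.231  0.016]
[ 0.453 -0.283  0.016]
[ 0.452 -0.322  0.016]
```

View pics/w26d.png

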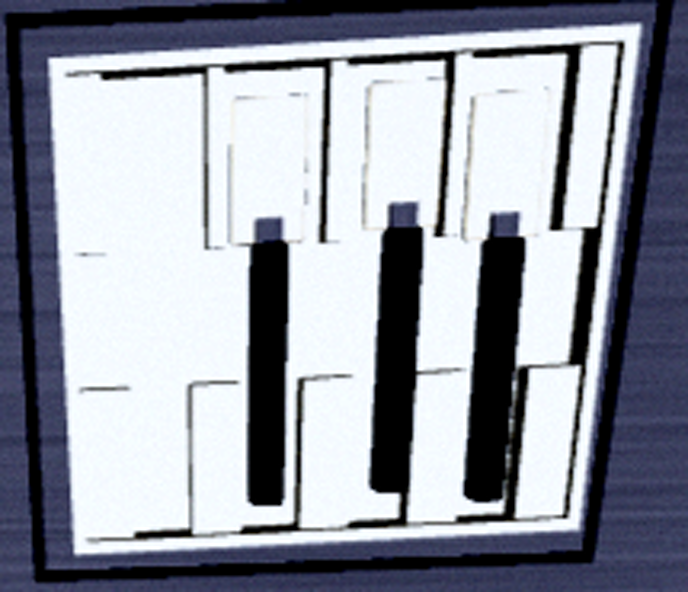

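Run:
```python
from h import *
s=np.load("/tmp/w26.npy",allow_pickle=True).item();W=cloud(s)
for nm,pts in {"A":[(338,90),(338,155),(339,55)],"B":[(381,90),(377,155),(382,50)],"C":[(412,90),(407,155),(413,55)]}.items():
    print(nm,[round(float(np.nanmedian(W[v-2:v+3,u-2:u+3,2])),4) for u,v in pts])
s=snap("side");
for q in find(s)["pink"]: print(np.round(q[:2],4),np.round(q[2:5],1),q[5])
cv2.imwrite("pics/top27.png",topview(s,0.,.55,.8,-.35,-.05,2500)[:,:,::-1])
for f,g in(("side0","side26"),("scene0","scene26")):
    a=cv2.imread(f"pics/{f}.png").astype(int);b=cv2.imread(f"pics/{g}.png").astype(int)
    d=(np.abs(a-b).max(2)>40).astype(np.uint8)*255
    cv2.imwrite(f"pics/diff_{f}.png",np.hstack([d,]))
```

```text
A [0.0162, 0.016, 0.0077]
B [0.0161, 0.0159, 0.0079]
C [0.0158, 0.0164, 0.0079]
[ 0.7103 -0.1929] [127.   91.5 -88.1] [220. 165.]
[ 0.854  -0.4365] [195.9 126.5  84.3] [183. 114.]
```

View pics/diff_side0.png

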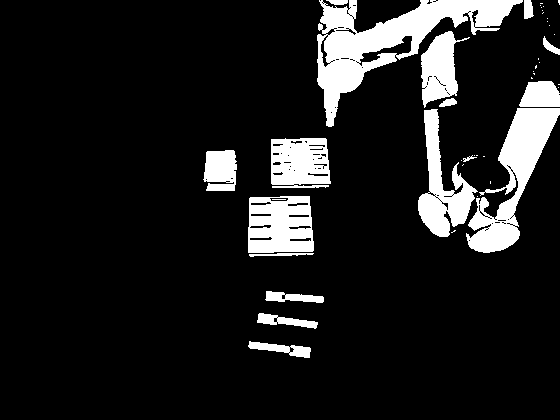

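View pics/top27.png

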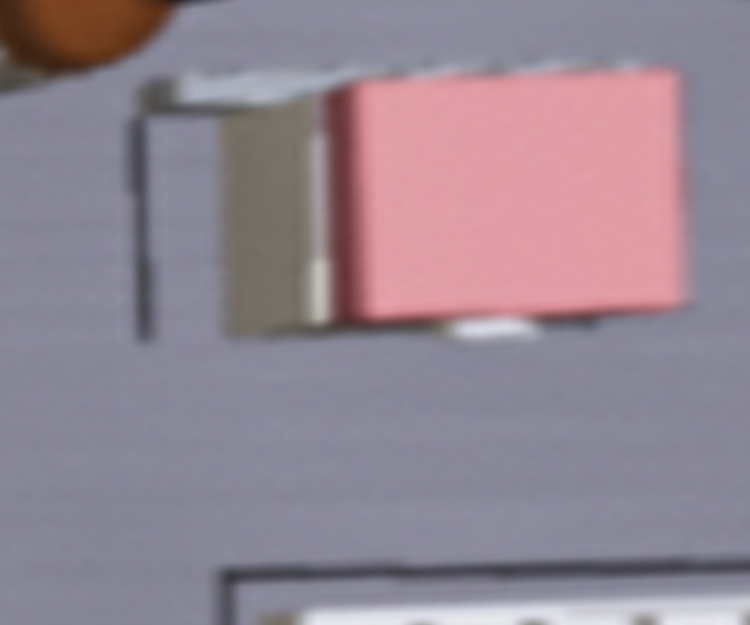

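View pics/scene26.png

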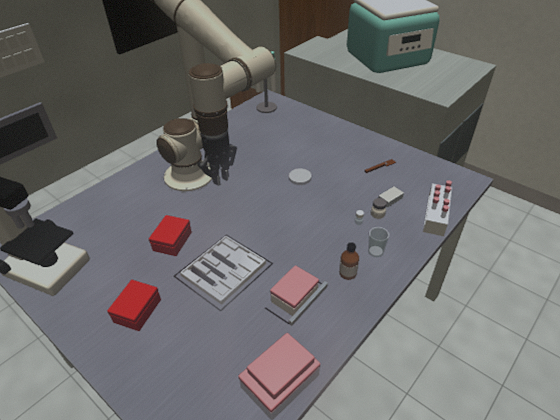

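The difference image shows that only the box, the tray, the spatulas and the arm changed. Box, tray and spatulas are where they should be, and the arm is clear.

```bash
python3 -c "
from cell import order
print(order.finish_job())"
```

```text
the job is handed in; nothing more can be done
None
```

The job is handed in after about 40 s of the 208 s allowed, with every part done in the order asked.

- **Tip box:** I pushed it with both open fingers until it met the rail. It stands upright and flush between the lines, at a yaw of about 1.9°, and the rail's own yaw is about 2°. It sits a few millimetres off the midpoint between the lines.
- **Spatulas:** Three black-handled ones were present; the brown look-alike was left alone. Each lies in its own compartment with the blade in the wide end. Handle tops measure 16 mm and blade tops 8 mm above the bench, so all three are flat.
- **Tray:** I gripped the rim and dragged it along the bench with slight downward pressure, so it was never lifted. Its centre is within about 1 mm of the outline's centre.
- **Bystanders:** A before/after comparison from the side camera shows nothing else moved.

Two things were not perfect in the last checks. The tray is about 0.7° off the outline's yaw, well inside the 13 mm margin. The middle spatula shifted sideways toward a rib, either during the slide or from a knock, but it is still flat in its own compartment.

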